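Hang the leg links on the drop hanger to dry

ROBOT

A 6-joint arm with a two-finger parallel gripper is mounted at the origin on the work surface. World frame = base frame: x ahead of the robot, y to its left, z up, the work surface at z = 0. Lengths are in m, angles in rad, forces in N, time in s.
With the tool pointing down it reaches from about 0.425 to 0.925 m from the base axis. Payload 12.5 kg.
Tool frame: the origin (TCP) lies between the finger pads; the fingertips stand 14 mm ahead of it and the grasp point (between the pads) lies 5 mm behind it; z points along the fingers, y is the line along which they close (so a half turn about z gives the same grasp; the last joint's range is limited). The gripper opens to 85 mm and grips with 20 to 120 N. Pads are 22 mm wide; open, the fingers measure 114 mm over their backs; the gripper's body (76 mm by 85 mm) begins 54 mm behind the grasp point. The pads swing forward as they close: fully open they stand 13 mm farther back than shut.
Start: joints at [1.222, 0.491, 1.559, -0, 1.092, -0.106], TCP at [0.15, 0.607, 0.225] pointing down, gripper open.
Joint ranges: [-3.1, 3.1], [-0.84, 2.19], [0.05, 2.79], [-1.13, 4.28], [0.06, 2.93], [-2.69, 2.69]. Speed limits (rad/s): [2.22, 2.22, 2.79, 3.14, 3.14, 3.14].

INTERFACE

Orientations are given as a unit quaternion [w, x, y, z].
In Python, from rig import get_obs, imaging, r gives the robot as it stands.
- The arm moves only by the tool jog_arm, never from a script. Its argument "increments" is a list of rows, each a list of 7 numbers: the finger opening in cm, from 0 to 8.54, then the shift along the world's x, y, z in cm, then the turn, a rotation vector about the world's x, y, z in rad. A call has 1 to 10 rows; each row shifts and turns the commanded pose from where the row before left it; what a row does not reach is not made up. A row lasts 1/10 s, in which the tool goes at most 50 mm and 8.59 degrees, less where a joint would pass 70% of its speed; a pose out of reach is approached as far as the arm can. A call is refused whole if a number of a shift passes 5 or a number of a turn 0.15, either way. A call with a gripper value outside its range is refused whole. The fingers move at their own pace and stop on an object; "force" is the grip in N (left out, the last holds). Time passes only in rows, so rows that do not move let the fingers close. It gives the time, the measured TCP pose, the force, the opening and the grip force at its end, in the units of the state.
- get_obs(): the state, without advancing time (a new reading comes with each control period).
- imaging.get_image(name): name is "side" or "top"; returns a dict with "image" (400x640x3 uint8, red, green, blue), "fx", "fy", "cx", "cy" (pixels), "eye" and "orientation" of the camera in the world. Camera axes: x right, y down, z forward; pixel columns grow to the right and rows downward; lengths in m; the calibration is good to about 2 mm. A picture is of the moment at which its call begins. There is no depth.
- r.close_job(): hands the job in; it is judged then, once.
The state is a dict: "t": time; "joint_pos": joint angles; "joint_velocities": joint speeds; "joint_torque": joint torques, N m; "tool_pos": TCP position; "tool_rot": TCP orientation; "ft_force": force on the tool from outside, world axes, zero at the start; "moment": the same for the moment, N m; "finger_gap": finger opening in m; "grasp_force": force on a finger pad.
Only numpy, scipy, OpenCV 4.12 (cv2) and the standard library are available. Lean on these libraries where they do the work, as an engineer would, in place of code of your own. Each camera call takes 0.05 s, during which the arm holds its last target. There are 200 camera calls.

TASK

First turn the orange lock collar at the foot of the hanger stand clockwise until its arm points at the green mark. Then stop the swinging hook with a touch so that it hangs still and plumb, and only then hang every link lying on the bench by its eye on the hook. Leave the loaded hook and the links hanging still and plumb, the collar still at green, and do not disturb the spray can, the jar or the screwdriver.

Things in the scene. Friction and masses are not known exactly. Their poses are not given: they have to be found in the camera images.
- stand: Fixed drop-hanger stand. Origin on the table straight below the hook's pivot; x points away from the robot when unturned, z up. A grey foot disc (230 mm across, 12 mm thick) centred 200 mm along +y carries a 22 mm post; a boom 22 mm wide, underside 342 mm high, runs from it along -y to just over the pivot.
- post_foot (a point): Axis of the post and of the lock collar, on top of the foot disc (12 mm above the table), 200 mm along the stand's +y.
- collar (a joint): Angle of the orange lock collar (rad) about the post, growing CLOCKWISE seen from above; range -0.3 to 1.5. At 0 its arm points at the red mark, at 1.2 exactly at the green (locked) mark. Stiff (0.12 N m), stays where left. Starts near the red mark.
- pin_top (a point): Centre of the top of the collar's upright steel pin, 14 mm in diameter, 85 mm from the post axis on the collar's arm; the arm's top is 26 mm, the pin's top 78 mm above the table. The collar's ring is 72 mm across.
- green_mark (a point): Green locked mark on the foot disc, 105 mm from the post axis.
- hook (a joint): Swing angle of the pendant hook (rad), 0 hanging plumb; it swings sideways only, about the stand's x axis through the pivot, growing as the hook goes towards the stand's +y (the post). Almost frictionless, so it does not stop by itself; it is swinging at the start by 0.25 to 0.45 rad.
- hook_pivot (a point): Pendant hook, bent 6 mm steel rod, 160 g. Origin on the pivot, 335 mm above the table, axes parallel to the stand's when plumb. Shank straight down from (0,0,0) to (0,0,-145) mm, then a level seat to (-35,0,-147) mm, then a straight upturned nose to the red-tipped end at (-75,0,-103) mm: open towards the robot, nose rising at 48 degrees.
- hook_seat (a point): Middle of the hook's seat, at (-18,0,-146) mm in the hook's frame, rod centre.
- hook_tip (a point): Red tip of the hook's nose, at (-75,0,-103) mm in the hook's frame.
- link_a: Orange flat link, 120 x 28 x 8 mm, about 45 g, may be absent; lies flat on the table. Origin on one flat face; along its x the plate runs from -65 to +55 mm, z is its thickness (0 to 8 mm). The rectangular eye, 30 mm along x by 20 mm, goes through at x = +34 mm (end wall 6 mm, side walls 4 mm); the rest is solid with flush dark discs. Both faces alike.
- eye_a (a point): Centre of the eye of the orange link, at mid thickness.
- link_b: Blue flat link, 120 x 28 x 8 mm, about 45 g, may be absent; lies flat on the table. Origin on one flat face; along its x the plate runs from -65 to +55 mm, z is its thickness (0 to 8 mm). The rectangular eye, 30 mm along x by 20 mm, goes through at x = +34 mm (end wall 6 mm, side walls 4 mm); the rest is solid with flush dark discs. Both faces alike.
- eye_b (a point): Centre of the eye of the blue link, at mid thickness.
- link_c: Yellow flat link, 120 x 28 x 8 mm, about 45 g, may be absent; lies flat on the table. Origin on one flat face; along its x the plate runs from -65 to +55 mm, z is its thickness (0 to 8 mm). The rectangular eye, 30 mm along x by 20 mm, goes through at x = +34 mm (end wall 6 mm, side walls 4 mm); the rest is solid with flush dark discs. Both faces alike.
- eye_c (a point): Centre of the eye of the yellow link, at mid thickness.
- link_d: White flat link, 120 x 28 x 8 mm, about 45 g, may be absent; lies flat on the table. Origin on one flat face; along its x the plate runs from -65 to +55 mm, z is its thickness (0 to 8 mm). The rectangular eye, 30 mm along x by 20 mm, goes through at x = +34 mm (end wall 6 mm, side walls 4 mm); the rest is solid with flush dark discs. Both faces alike.
- eye_d (a point): Centre of the eye of the white link, at mid thickness.
- spray_can: Bystander: blue spray can, 52 mm diameter, 150 mm tall, origin under its middle.
- screw_jar: Bystander: jar of 60 mm diameter, 70 mm tall, origin under its middle.
- driver: Bystander: screwdriver lying on the bench, about 200 mm long along its x.
Not all that is in view belongs to the job. Several things have the shape of the link_b; the one meant has the colours described above.

How it is judged:
By the outcome, as a careful person would: the job done as asked, in the order asked, and still so for the second after the job is handed in, with the robot touching nothing.
Of link_a, link_b, link_c, link_d only 2 to 4 are there at a start; the rules pass over those that are not, and their reading is None.
At some moment in a run one of link_a, link_b, link_c, link_d may be knocked a few centimetres aside while the robot is not near it.
Once in a run the grip may slacken for a moment while it holds something.
It also fails if it takes over 210 s, if anything falls off the work surface, if the arm or the gripper's body presses on something with over 40 N, if the wrist force passes 120 N, or if a joint passes its speed limit or range.

## Working session

There is one attempt and no reset: what is moved stays moved. The work goes in short steps, Python scripts to look and compute and a tool call to move; the robot and the scene stay as the last step left them, time stands still between calls to the robot, and variables do not carry over. Pictures are saved under pics/ and viewed, at most 14 in all, crops included, and the job is handed in when it is done.

Besides the shell and the picture viewer there is one more tool, called after "Emit:" by a JSON object that holds its "fn" and its "kwargs", one argument or row to a line. jog_arm: Moves the arm, as the interface text tells. Its arguments: {"type":"object","properties":{"increments":{"type":"array","items":{"type":"array","items":{"type":"number"}}},"force":{"type":"number"}},"required":["increments"]}

```bash
ls; mkdir -p pics; cat > h.py <<'E'
import numpy as np, cv2
from scipy.spatial.transform import Rotation as R
from rig import get_obs, imaging, r
def grab(n):
    d=imaging.get_image(n); return d
def Rm(d):
    q=np.asarray(d["orientation"],float)
    if q.shape==(3,3): return q
    return R.from_quat([q[1],q[2],q[3],q[0]]).as_matrix()
def plane(d,u,v,z):
    e=np.array(d["eye"]); w=Rm(d)@np.array([(u-d["cx"])/d["fx"],(v-d["cy"])/d["fy"],1])
    return e+w*(z-e[2])/w[2]
def onplane(d,u,v,p,n):
    e=np.array(d["eye"]); w=Rm(d)@np.array([(u-d["cx"])/d["fx"],(v-d["cy"])/d["fy"],1])
    n=np.array(n); return e+w*((np.array(p)-e)@n)/(w@n)
def proj(d,p):
    c=Rm(d).T@(np.array(p)-np.array(d["eye"])); return np.array([c[0]/c[2]*d["fx"]+d["cx"],c[1]/c[2]*d["fy"]+d["cy"]])
def save(n,img): cv2.imwrite("pics/"+n+".png",cv2.cvtColor(img,cv2.COLOR_RGB2BGR))
E
python3 - <<'E'
from h import *
for n in("top","side"):
    d=grab(n); save(n+"0",d["image"]); print(n,d["fx"],d["fy"],d["cx"],d["cy"],d["eye"],Rm(d).round(3).tolist())
print(get_obs())
E
```

```text
pics
top 494.55414666056646 494.55414666056646 314.64008226673184 197.55198037544693 [ 0.40418343 -0.13712629  1.65622703] [[-0.006, -0.992, 0.128], [-1.0, 0.009, 0.018], [-0.019, -0.128, -0.992]]
side 377.4398606030145 377.4398606030145 321.31880986930844 197.13664311736542 [ 0.40353347 -1.09642979  1.1144857 ] [[0.982, -0.123, 0.141], [-0.187, -0.671, 0.717], [0.007, -0.731, -0.682]]
{'t': 0.1, 'joint_pos': array([ 1.22241493e+00,  4.91494105e-01,  1.55942252e+00,  1.97450079e-05,
        1.09174788e+00, -1.05552787e-01]), 'joint_velocities': array([-0.00144779, -0.00220689, -0.00288151,  0.00034989, -0.00049394,
       -0.00068388]), 'joint_torque': array([ 2.45078030e-03, -6.19442868e+01, -2.62024927e+01, -5.76595744e-05,
        2.89116244e-03,  1.39914235e-05]), 'tool_pos': array([0.15014534, 0.60645632, 0.22397769]), 'tool_rot': array([-1.29130509e-04,  1.21120727e-01,  9.92637639e-01, -5.20212423e-04]), 'ft_force': array([0.57271263, 0.00184682, 0.06020783]), 'moment': array([-0.03384974, -0.02981763, -0.02239887]), 'grasp_force': 0.0, 'finger_gap': 0.08549359464548101}
```

View pics/top0.png

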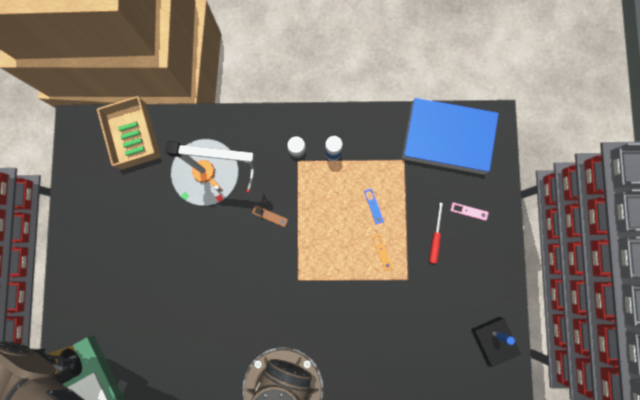

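View pics/side0.png

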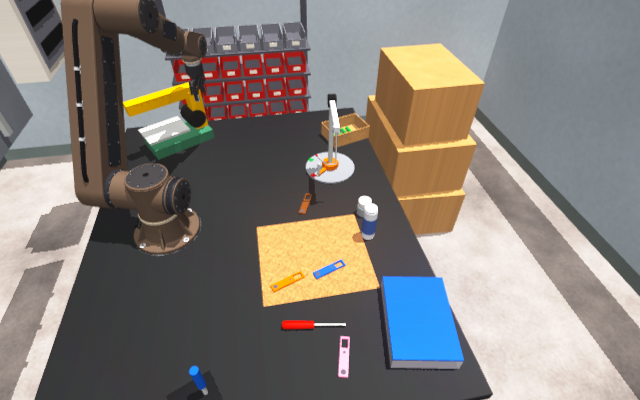

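The top view shows the stand's foot disc at (205,172), with the green mark at (184,196) and the red one at (219,198). The hook is near (250,180), the orange link at (381,250) and the blue link at (374,206). Two other things share the link shape: brown at (270,215) and pink at (470,212). Neither has a described colour, so both are decoys. I'll confirm in an enlarged crop and measure.

```bash
cat > m.py <<'E'
from h import *
def comps(im,lo,hi,roi,k=1,mina=4):
    hsv=cv2.cvtColor(im,cv2.COLOR_RGB2HSV); m=cv2.inRange(hsv,np.array(lo),np.array(hi))
    x0,y0,x1,y1=roi; z=np.zeros_like(m); z[y0:y1,x0:x1]=m[y0:y1,x0:x1]
    n,l,s,c=cv2.connectedComponentsWithStats(z)
    return [(int(s[i,4]),c[i].round(1).tolist(),(l==i).astype(np.uint8)) for i in np.argsort(-s[:,4]) if i>0 and s[i,4]>=mina]
E
python3 - <<'E'
from m import *
d=grab("top"); im=d["image"]; s=grab("side"); si=s["image"]
a=cv2.resize(im[130:230,160:290],None,fx=4,fy=4,interpolation=cv2.INTER_CUBIC)
b=cv2.resize(im[180:280,340:420],None,fx=4,fy=4,interpolation=cv2.INTER_CUBIC)
save("crop1",np.hstack([a[:400,:470],b]))
def show(n,cs,z):
    for A,c,m in cs[:3]:
        (cx,cy),(w,h),an=cv2.minAreaRect(cv2.findNonZero(m)); print(n,A,c,plane(d,*c,z).round(4),round(cx,1),round(cy,1),round(w,1),round(h,1),round(an,1))
show("green",comps(im,[45,100,80],[75,255,255],(165,130,245,210)),.012)
show("red",comps(im,[0,150,80],[5,255,255],(165,130,290,215)),.012)
show("orange collar",comps(im,[6,150,120],[20,255,255],(165,130,245,210)),.026)
show("disc",comps(im,[0,0,110],[179,40,215],(165,130,240,210)),.012)
show("blue",comps(im,[105,120,100],[125,255,255],(300,165,405,280)),.008)
show("orange",comps(im,[8,190,150],[22,255,255],(300,165,405,280)),.008)
E
```

```text
green 29 [183.9, 195.9] [0.6267 0.3344 0.012 ] 184.0 196.0 4.2 5.7 45.0
red 19 [219.2, 197.8] [0.6192 0.2148 0.012 ] 219.3 197.8 4.2 3.5 45.0
red 4 [256.5, 191.5] [0.6395 0.0891 0.012 ] 256.5 191.5 1.0 1.0 90.0
orange collar 148 [203.9, 175.2] [0.6944 0.2648 0.026 ] 204.9 174.6 16.3 19.2 69.4
orange collar 5 [201.4, 163.4] [0.7348 0.2742 0.026 ] 201.8 163.8 3.5 1.4 45.0
disc 852 [211.1, 176.7] [0.6915 0.2436 0.012 ] 211.3 170.5 66.5 60.5 81.7
disc 309 [177.6, 176.3] [0.6939 0.3577 0.012 ] 179.9 176.1 20.8 37.6 8.7
disc 6 [196.0, 185.5] [0.6618 0.2943 0.012 ] 196.0 185.5 1.0 2.0 90.0
blue 148 [375.0, 210.1] [ 0.5737 -0.3079  0.008 ] 375.2 210.9 23.8 7.0 69.4
```

View pics/crop1.png

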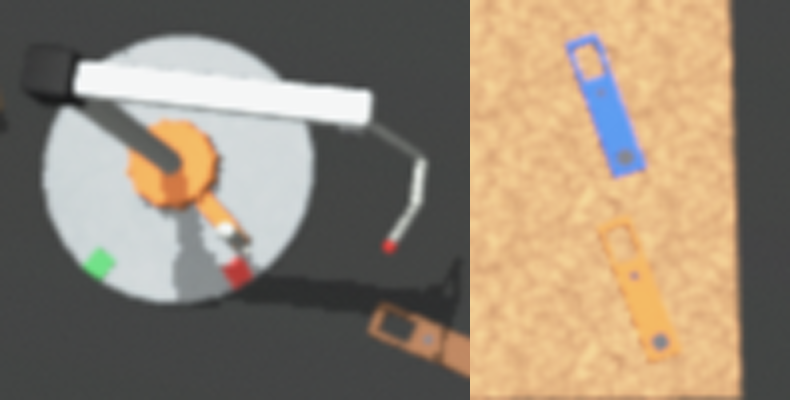

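The crop shows the links clearly. Blue's eye end is at px (368,189.5) and its tail at (380,223). Orange's eye end is at (376,235) and its tail at (389,269). The pin top is near (217,187), and the hook tip is a red dot at (257,191). No white or yellow link is in view.

```bash
python3 - <<'E'
from m import *
d=grab("top")
c=plane(d,204.5,172.25,.012); g=plane(d,184,196,.012); rd=plane(d,219.2,197.8,.012)
b0=plane(d,178.75,149.6,.364); b1=plane(d,252.75,157,.364)
print("c",c,"g",g-c,np.linalg.norm(g-c),np.linalg.norm(rd-c)); 
ang=lambda v:np.arctan2(v[1],v[0])
print("ang green",ang(g-c),"red",ang(rd-c),"boom",ang(b1-b0),b0,b1)
pin=plane(d,160+226/4,130+229/4,.078); print("pin",pin-c,ang(pin-c),np.linalg.norm((pin-c)[:2]))
for n,q in(("blue",[(364,190.5),(372.5,188.5),(375.75,224.5),(383.75,222)]),("orange",[(372,236.25),(380,234),(385,270.5),(392.5,268.25)])):
    p=np.array([plane(d,u,v,.008) for u,v in q]); h=(p[0]+p[1])/2; t=(p[2]+p[3])/2
    print(n,"head",h,"tail",t,"len",np.linalg.norm(h-t),"ang",ang(h-t),"wid",np.linalg.norm(p[0]-p[1]))
    # sides
s=grab("side"); a=cv2.resize(s["image"][85:215,285:385],None,fx=4,fy=4,interpolation=cv2.INTER_CUBIC); save("side1",a)
print(get_obs()["t"])
E
```

```text
c [0.70697463 0.2664178  0.012     ] g [-0.08063318  0.06760738  0.        ] 0.10522578962124014 0.10186473794474432
ang green 2.4438387318245627 red -2.60967546974552 boom -1.6822312475870431 [0.7045363  0.25082586 0.364     ] [0.68223628 0.05153794 0.364     ]
pin [-0.06187537 -0.05636367  0.066     ] -2.4027756563935556 0.08369841461817992
blue head [ 0.64346483 -0.28682161  0.008     ] tail [ 0.52956524 -0.32276339  0.008     ] len 0.1194358757384883 ang 0.3056672280132408 wid 0.02938538749514683
orange head [ 0.49017265 -0.30943047  0.008     ] tail [ 0.37737978 -0.34879529  0.008     ] len 0.11946472476076832 ang 0.33578452020507876 wid 0.02764154448662011
0.3
```

View pics/side1.png

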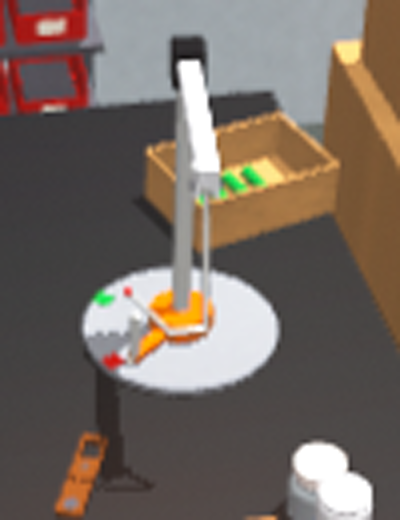

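Emit:
{"fn": "jog_arm", "kwargs": {
  "increments": [
    [5,2,-1.7,0,0,0,0.0133],
    [5,2,-1.7,0,0,0,0.0133],
    [5,2,-1.7,0,0,0,0.0133],
    [5,2,-1.7,0,0,0,0.0133],
    [5,2,-1.7,0,0,0,0.0133],
    [5,2,-1.7,0,0,0,0.0133],
    [5,2,-1.7,0,0,0,0.0133],
    [5,2,-1.7,0,0,0,0.0133],
    [5,2,-1.7,0,0,0,0.0133],
    [5,2,-1.7,0,0,0,0.0133]
  ]
}}

```text
t: 1.3
tool_pos: [0.351, 0.4359, 0.2246]
tool_rot: [0.0, 0.055, 0.999, 0.0]
ft_force: [0.3, 0.8, 1.0]
finger_gap: 0.05
grasp_force: 0.0
```

Emit:
{"fn": "jog_arm", "kwargs": {
  "increments": [
    [5,1,-1.7,0,0,0,0],
    [5,1,-1.7,-1,0,0,0],
    [5,1,-1.7,-1,0,0,0],
    [5,1,-1.7,-1,0,0,0],
    [5,1,-1.7,-1,-0.01,-0.0994,0],
    [5,1,-1.7,-1,-0.01,-0.0994,0],
    [5,1,-1.7,-1,-0.01,-0.0994,0],
    [5,1,-1.7,-1,-0.01,-0.0994,0],
    [5,1,-1.7,-1,-0.01,-0.0994,0],
    [5,1,-1.7,-1,-0.01,-0.0994,0]
  ]
}}

```text
t: 2.3
tool_pos: [0.4455, 0.2785, 0.148]
tool_rot: [0.256, 0.057, 0.965, -0.019]
ft_force: [0.0, -0.0, -0.1]
finger_gap: 0.0497
grasp_force: 0.0
```

```bash
cat >> h.py <<'E'
SX=np.array([.994,-.111,0]); SY=np.array([.111,.994,0]); C=np.array([.707,.2664,0]); PV=C-.2*SY
def pose():
    o=get_obs(); q=o["tool_rot"]; M=R.from_quat([q[1],q[2],q[3],q[0]]).as_matrix()
    print("t",o["t"],"tcp",o["tool_pos"].round(4),"z",M[:,2].round(3),"y",M[:,1].round(3),"gap",round(o["finger_gap"],4),"F",o["ft_force"].round(1),"grip",o["grasp_force"],"j",o["joint_pos"].round(2)); return o
E
python3 -c "
from h import *
pose()"
```

```text
t 2.3 tcp [0.4455 0.2785 0.148 ] z [ 0.492 -0.065 -0.868] y [ 0.119  0.993 -0.007] gap 0.0497 F [ 0.  -0.  -0.1] grip 0.0 j [ 0.6   0.4   2.13 -1.04  0.39  0.08]
```

Emit:
{"fn": "jog_arm", "kwargs": {
  "increments": [
    [5,2,-0.8,-1.2,0,0,0],
    [5,2,-0.8,-1.2,0,0,0],
    [5,2,-0.8,-1.2,0,0,0],
    [5,2,-0.8,-1.2,0,0,0],
    [5,2,-0.8,-1.2,0,0,0],
    [5,2,-0.8,-1.2,0,0,0],
    [5,1,-0.3,-1,0,0,0],
    [5,0,0,0,0,0,0],
    [5,0,0,0,0,0,0]
  ]
}}

```text
t: 3.2
tool_pos: [0.5798, 0.2316, 0.0763]
tool_rot: [0.246, 0.057, 0.967, -0.02]
ft_force: [0.2, -0.0, 0.5]
finger_gap: 0.0501
grasp_force: 0.0
```

```bash
python3 - <<'E'
from m import *
pose()
for n,roi in(("side",(290,130,360,200)),):
    s=grab(n); save("side2",cv2.resize(s["image"][85:215,235:385],None,fx=5,fy=4.5,interpolation=cv2.INTER_CUBIC))
E
```

```text
t 3.2 tcp [0.5798 0.2316 0.0763] z [ 0.473 -0.067 -0.878] y [ 0.121  0.993 -0.011] gap 0.0501 F [ 0.2 -0.   0.5] grip 0.0 j [ 0.37  0.61  1.98 -1.13  0.26 -0.01]
```

View pics/side2.png

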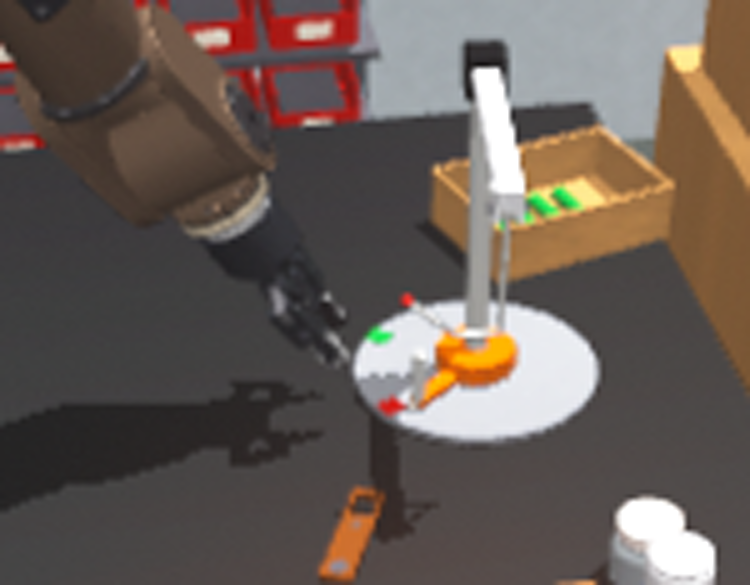

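The gripper is at crop (335,350), facing the pin at (418,370), with joint 4 at its limit. I'll reduce the tilt.

Emit:
{"fn": "jog_arm", "kwargs": {
  "increments": [
    [5,0,0,0,0.011,0.099,0],
    [5,0,0,0,0.011,0.099,0],
    [5,0,0,0,0,0,0],
    [5,0,0,0,0,0,0]
  ]
}}

```text
t: 3.65
tool_pos: [0.5818, 0.2266, 0.0771]
tool_rot: [0.204, 0.061, 0.977, -0.027]
ft_force: [0.0, -0.3, -0.7]
finger_gap: 0.0503
grasp_force: 0.0
```

```bash
python3 -c "
from h import *
pose()"
```

```text
t 3.65 tcp [0.5818 0.2266 0.0771] z [ 0.394 -0.078 -0.916] y [ 0.13   0.991 -0.028] gap 0.0503 F [ 0.  -0.3 -0.7] grip 0.0 j [ 0.35  0.61  1.93 -0.71  0.33 -0.45]
```

Emit:
{"fn": "jog_arm", "kwargs": {
  "increments": [
    [5,0,-0.9,-1.2,0.011,0.099,0],
    [5,0.5,-0.1,-1.0,0,0,0],
    [5,1.5,-0.17,0,0,0,0],
    [5,1.5,-0.17,0,0,0,0],
    [5,1.5,-0.17,0,0,0,0],
    [5,1.3,-0.17,0,0,0,0],
    [5,0,0,0,0,0,0]
  ]
}}

```text
t: 4.35
tool_pos: [0.6463, 0.2102, 0.0571]
tool_rot: [0.169, 0.062, 0.983, -0.029]
ft_force: [0.2, -0.6, 0.2]
finger_gap: 0.05
grasp_force: 0.0
```

```bash
python3 - <<'E'
from m import *
pose()
a=grab("top")["image"][140:220,165:270]
s=grab("side")["image"][100:200,260:375]
save("p3",np.hstack([cv2.resize(a,(400,304),interpolation=cv2.INTER_CUBIC),cv2.resize(s,(350,304),interpolation=cv2.INTER_CUBIC)]))
E
```

```text
t 4.35 tcp [0.6463 0.2102 0.0571] z [ 0.328 -0.077 -0.941] y [ 0.132  0.991 -0.036] gap 0.05 F [ 0.2 -0.6  0.2] grip 0.0 j [ 0.28  0.69  1.76 -0.42  0.42 -0.8 ]
```

View pics/p3.png

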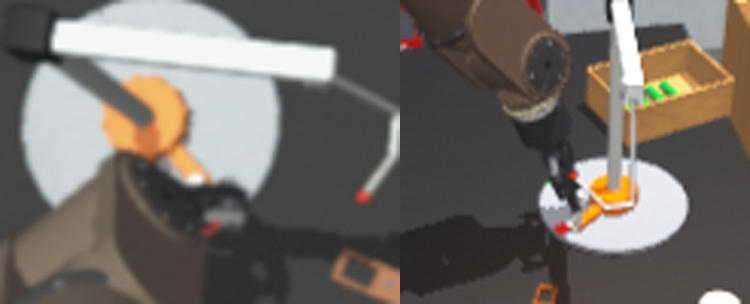

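The pin's white top is at crop (193,182), and the fingers are beside it. I'll close on it.

Emit:
{"fn": "jog_arm", "kwargs": {
  "force": 25,
  "increments": [
    [0,0,0,0,0,0,0],
    [0,0,0,0,0,0,0],
    [0,0,0,0,0,0,0],
    [0,0,0,0,0,0,0],
    [0,0,0,0,0,0,0],
    [0,0,0,0,0,0,0],
    [0,0,0,0,0,0,0]
  ]
}}

```text
t: 5.15
tool_pos: [0.6451, 0.2107, 0.0577]
tool_rot: [0.167, 0.061, 0.984, -0.028]
ft_force: [-3.9, -0.5, 4.2]
finger_gap: 0.0127
grasp_force: 24.6
```

```bash
python3 - <<'E'
from h import *
pose()
g=2.45
for a in np.linspace(3.88,g,8): print(round(a,3),(C+.085*np.array([np.cos(a),np.sin(a),0])).round(4)[:2])
E
```

```text
t 5.15 tcp [0.6451 0.2107 0.0577] z [ 0.325 -0.075 -0.943] y [ 0.13   0.991 -0.034] gap 0.0127 F [-3.9 -0.5  4.2] grip 24.615583419799805 j [ 0.28  0.69  1.76 -0.41  0.42 -0.81]
3.88 [0.6441 0.2092]
3.676 [0.6338 0.2231]
3.471 [0.6266 0.2389]
3.267 [0.6227 0.2558]
3.063 [0.6223 0.2731]
2.859 [0.6254 0.2901]
2.654 [0.6319 0.3062]
2.45 [0.6415 0.3206]
```

Emit:
{"fn": "jog_arm", "kwargs": {
  "increments": [
    [0,-0.55,0.68,0,0,0,0],
    [0,-0.48,0.71,0,0,0,0],
    [0,-0.4,0.78,0,0,0,0],
    [0,-0.32,0.8,0,0,0,0],
    [0,-0.23,0.84,0,0,0,0],
    [0,-0.15,0.85,0,0,0,0],
    [0,-0.06,0.86,0,0,0,0],
    [0,0.02,0.87,0,0,0,0],
    [0,0.11,0.86,0,0,0,0],
    [0,0.2,0.84,0,0,0,0]
  ]
}}

```text
t: 6.15
tool_pos: [0.6258, 0.2918, 0.0574]
tool_rot: [0.166, 0.062, 0.984, -0.028]
ft_force: [-9.4, -0.5, 6.3]
finger_gap: 0.0125
grasp_force: 25.1
```

Emit:
{"fn": "jog_arm", "kwargs": {
  "increments": [
    [0,0.29,0.81,0,0,0,0],
    [0,0.36,0.8,0,0,0,0],
    [0,0.45,0.74,0,0,0,0],
    [0,0.51,0.7,0,0,0,0],
    [0,0,0,0,0,0,0],
    [0,0,0,0,0,0,0]
  ]
}}

```text
t: 6.75
tool_pos: [0.643, 0.3226, 0.0576]
tool_rot: [0.167, 0.061, 0.984, -0.027]
ft_force: [-2.0, 1.5, 0.1]
finger_gap: 0.0123
grasp_force: 24.5
```

```bash
python3 - <<'E'
from h import *
o=pose(); p=o["tool_pos"]; v=p-C; print(np.arctan2(v[1],v[0]),np.hypot(v[0],v[1]))
a=grab("top")["image"][140:220,165:270]
save("p4",cv2.resize(a,(600,457),interpolation=cv2.INTER_CUBIC))
E
```

```text
t 6.75 tcp [0.643  0.3226 0.0576] z [ 0.326 -0.074 -0.942] y [ 0.13   0.991 -0.033] gap 0.0123 F [-2.   1.5  0.1] grip 24.517275989055634 j [ 0.45  0.74  1.63 -0.42  0.54 -0.66]
2.4209660870049365 0.08518936784810109
```

View pics/p4.png

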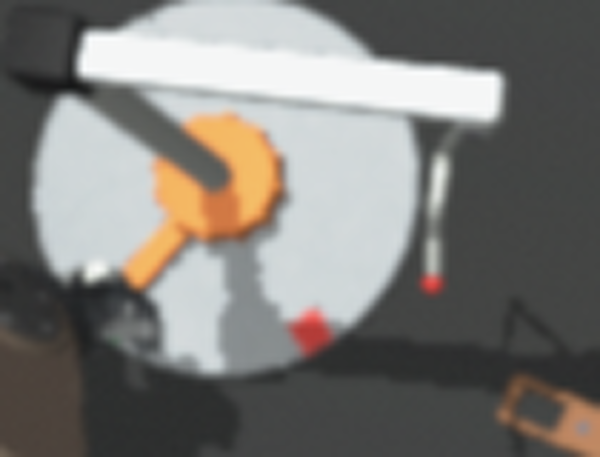

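The collar arm now points at about the green mark, and the pin is at crop (97,270), under the gripper. I'll release, back off and check.

Emit:
{"fn": "jog_arm", "kwargs": {
  "increments": [
    [5,0,0,0,0,0,0],
    [5,0,0,0,0,0,0],
    [5,0,0,0,0,0,0],
    [5,-0.5,0.1,1.4,0,0,0],
    [5,-0.8,0.2,2.4,0,0,0],
    [5,-0.8,0.2,2.4,0,0,0],
    [5,-2,0,2.4,0,0,0],
    [5,-3,0,2,0,0,0],
    [5,-3,0,2,0,0,0],
    [5,-3,0,2,0,0,0]
  ]
}}

```text
t: 7.8
tool_pos: [0.5103, 0.3271, 0.2055]
tool_rot: [0.167, 0.061, 0.984, -0.027]
ft_force: [0.2, -0.2, 1.2]
finger_gap: 0.0499
grasp_force: 0.0
```

```bash
python3 - <<'E'
from m import *
pose()
d=grab("top"); im=d["image"]
for A,c,m in comps(im,[45,100,80],[75,255,255],(165,130,245,215)): g=plane(d,*c,.012); print("green",A,c,g)
for A,c,m in comps(im,[6,120,120],[22,255,255],(165,150,215,210)):
    print("orange",A,c)
    if A>50:
        ys,xs=np.nonzero(m); P=np.array([plane(d,u,v,.026) for u,v in zip(xs,ys)]); w=P-C; rr=np.hypot(w[:,0],w[:,1]); k=rr>.045; print("arm ang",np.arctan2(w[k,1].mean(),w[k,0].mean()),k.sum())
v=g-C; print("green ang",np.arctan2(v[1],v[0]))
save("p5",cv2.resize(im[150:215,165:240],None,fx=7,fy=7,interpolation=cv2.INTER_CUBIC))
E
```

```text
t 7.8 tcp [0.5103 0.3271 0.2055] z [ 0.326 -0.074 -0.942] y [ 0.13   0.991 -0.033] gap 0.0499 F [ 0.2 -0.2  1.2] grip 0.0 j [ 0.56  0.42  1.79 -0.37  0.72 -0.63]
green 27 [183.9, 196.1] [0.6260042  0.33435467 0.012     ]
orange 342 [201.9, 173.8]
arm ang 2.423220831460644 44
green ang 2.443525213122408
```

View pics/p5.png

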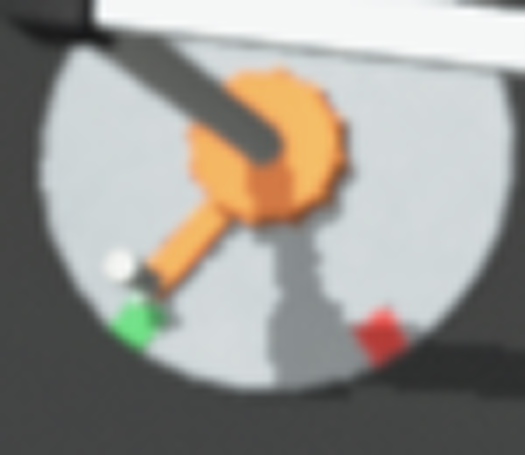

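```bash
python3 - <<'E'
from m import *
d0=grab("top"); p=plane(d0,165+122/7,150+266/7,.078)-C; print("pin ang",np.arctan2(p[1],p[0]),np.hypot(p[0],p[1]))
T=[];Y=[]
for i in range(18):
    t=get_obs()["t"]; d=grab("top")
    cs=comps(d["image"],[0,120,90],[8,255,255],(235,165,285,215),mina=3)
    if not cs: print("none"); continue
    u,v=cs[0][1]; 
    # tip on plane through line; z≈.232..: iterate swing
    th=0
    for k in range(5):
        q=plane(d,u,v,.335-.103*np.cos(th)); s=(q-PV)@SY; th=np.arcsin(np.clip(s/.103,-1,1))
    T.append(t);Y.append(th); 
from scipy.optimize import curve_fit
T=np.array(T);Y=np.array(Y); f=lambda t,a,b,w,c:a*np.cos(w*t)+b*np.sin(w*t)+c
best=None
for w in(6,7,8,9,10,11):
    try: q,_=curve_fit(f,T-T[0],Y,[.3,.1,w,0]); e=np.std(Y-f(T-T[0],*q)); best=min(best,(e,list(q))) if best else (e,list(q))
    except Exception as E: pass
print(T.round(2),Y.round(2)); print(best,np.hypot(*best[1][:2]))
print((q-0)@np.zeros(4), "xtip", )
E
```

```text
pin ang 2.430527415793856 0.08360992915180679
[7.9  7.95 8.   8.05 8.1  8.15 8.2  8.25 8.3  8.35 8.4  8.45 8.5  8.55
 8.6  8.65 8.7  8.75] [-0.21 -0.12  0.01  0.14  0.24  0.3   0.3   0.26  0.17  0.04 -0.08 -0.18
 -0.24 -0.25 -0.2  -0.1   0.02  0.15]
(np.float64(0.0032222018376369243), [np.float64(-0.23520354773643803), np.float64(0.15806547328736048), np.float64(9.045720572706099), np.float64(0.028306830533723557)]) 0.2833820790264694
0.0 xtip
```

Emit:
{"fn": "jog_arm", "kwargs": {
  "increments": [
    [8.5,0.2,-3,0.1,0,0,0],
    [8.5,0.2,-3,0.1,0,0,0],
    [8.5,0.2,-3,0.1,0,0,0],
    [8.5,0.2,-3,0.1,0,0,0],
    [8.5,0.2,-3,0.1,0,0,0],
    [8.5,0.2,-3,0.1,0,0,0],
    [8.5,0.3,-3,0.2,0,0,0],
    [8.5,0.3,-2.9,0.2,0,0,0],
    [8.5,0,0,0,0,0,0]
  ]
}}

```text
t: 9.7
tool_pos: [0.5301, 0.0858, 0.2141]
tool_rot: [0.167, 0.063, 0.983, -0.028]
ft_force: [0.1, 0.2, -0.2]
finger_gap: 0.0851
grasp_force: 0.0
```

```bash
python3 -c "
from h import *
pose()"
```

```text
t 9.7 tcp [0.5301 0.0858 0.2141] z [ 0.326 -0.076 -0.942] y [ 0.133  0.991 -0.034] gap 0.0851 F [ 0.1  0.2 -0.2] grip 0.0 j [ 0.09  0.29  1.99 -0.2   0.55 -1.2 ]
```

Emit:
{"fn": "jog_arm", "kwargs": {
  "force": 20,
  "increments": [
    [8.5,1.9,-0.17,0,0,0,0],
    [8.5,1.9,-0.17,0,0,0,0],
    [8.5,1.9,-0.17,0,0,0,0],
    [8.5,1.9,-0.17,0,0,0,0],
    [8.5,1.9,-0.17,0.2,0,0,0],
    [6,0,0,0,0,0,0],
    [4,0,0,0,0,0,0],
    [2.5,0,0,0,0,0,0],
    [1.5,0,0,0,0,0,0],
    [0,0,0,0,0,0,0]
  ]
}}

```text
t: 10.7
tool_pos: [0.6244, 0.08, 0.2158]
tool_rot: [0.167, 0.061, 0.984, -0.028]
ft_force: [-2.2, -12.4, 1.0]
finger_gap: 0.012
grasp_force: 5.4
```

Emit:
{"fn": "jog_arm", "kwargs": {
  "increments": [
    [0,0,0,0,0,0,0],
    [0,0,0,0,0,0,0],
    [0,0,0,0,0,0,0],
    [0,0,0,0,0,0,0]
  ]
}}

```text
t: 11.1
tool_pos: [0.6245, 0.0798, 0.2158]
tool_rot: [0.167, 0.061, 0.984, -0.028]
ft_force: [-5.2, -0.7, 4.9]
finger_gap: 0.0049
grasp_force: 19.8
```

```bash
cat >> m.py <<'E'
def tip(n=1,d=None,roi=(235,165,285,215)):
    out=[]
    for i in range(n):
        t=get_obs()["t"]; d=grab("top")
        cs=comps(d["image"],[0,120,90],[8,255,255],roi,mina=2)
        if not cs: out.append((t,None)); continue
        th=0
        for k in range(5):
            q=plane(d,*cs[0][1],.335-.103*np.cos(th)); th=np.arcsin(np.clip(((q-PV)@SY)/.103,-1,1))
        out.append((t,round(float(th),3),cs[0][0],round(float((q-PV)@SX),4)))
    return out
E
python3 - <<'E'
from m import *
pose(); print(tip(2))
save("p6",cv2.resize(grab("side")["image"][90:190,270:370],None,fx=5,fy=5,interpolation=cv2.INTER_CUBIC))
E
```

```text
t 11.1 tcp [0.6245 0.0798 0.2158] z [ 0.325 -0.075 -0.943] y [ 0.13   0.991 -0.034] gap 0.0049 F [-5.2 -0.7  4.9] grip 19.81502205133438 j [ 0.06  0.41  1.78 -0.16  0.64 -1.27]
[(11.1, None), (11.15, None)]
```

View pics/p6.png

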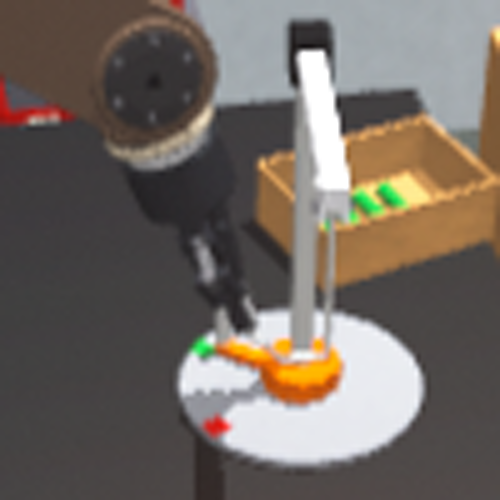

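The nose is held between the fingers, at crop (245,325). I'll release, back off and measure the residual swing.

Emit:
{"fn": "jog_arm", "kwargs": {
  "increments": [
    [1.5,0,0,0,0,0,0],
    [3,0,0,0,0,0,0],
    [5,0,0,0,0,0,0],
    [8.5,-1,0.1,0,0,0,0],
    [8.5,-2,0.2,0,0,0,0],
    [8.5,-2,0.2,0,0,0,0],
    [8.5,-2,0.2,0,0,0,0],
    [8.5,-2,0.2,0,0,0,0],
    [8.5,0,0,0,0,0,0]
  ]
}}

```text
t: 12.15
tool_pos: [0.5324, 0.089, 0.2157]
tool_rot: [0.167, 0.061, 0.984, -0.028]
ft_force: [-0.1, 0.0, -0.2]
finger_gap: 0.085
grasp_force: 0.0
```

```bash
cat >> m.py <<'E'
from scipy.optimize import curve_fit
def swing(n=14,w=9.05):
    o=[x for x in tip(n) if x[1] is not None]
    if len(o)<6: print(o); return
    T=np.array([x[0] for x in o]);Y=np.array([x[1] for x in o]); A=np.c_[np.cos(w*T),np.sin(w*T),np.ones_like(T)]
    c,*_=np.linalg.lstsq(A,Y,rcond=None); print("t",T[0],"amp",np.hypot(c[0],c[1]).round(4),"ctr",c[2].round(4),"res",np.std(Y-A@c).round(4),"phase peak t",np.arctan2(c[1],c[0])/w,"x",o[0][3],Y)
E
python3 - <<'E'
from m import *
pose(); swing()
E
```

```text
t 12.15 tcp [0.5324 0.089  0.2157] z [ 0.324 -0.075 -0.943] y [ 0.129  0.991 -0.034] gap 0.085 F [-0.1  0.  -0.2] grip 0.0 j [ 0.09  0.29  1.98 -0.2   0.56 -1.2 ]
t 12.15 amp 0.0381 ctr 0.0269 res 0.0036 phase peak t 0.15012532699478626 x -0.0756 [ 0.021  0.01  -0.01  -0.018 -0.01   0.01   0.021  0.033  0.053  0.062
  0.062  0.061  0.049  0.033]
```

Emit:
{"fn": "jog_arm", "kwargs": {
  "increments": [
    [8.5,1.84,-0.28,0,0,0,0],
    [8.5,1.84,-0.28,0,0,0,0],
    [8.5,1.84,-0.27,0,0,0,0],
    [8.5,1.84,-0.27,0,0,0,0],
    [8.5,1.84,-0.27,0,0,0,0],
    [5,0,0,0,0,0,0],
    [2.5,0,0,0,0,0,0],
    [1.2,0,0,0,0,0,0],
    [0,0,0,0,0,0,0],
    [0,0,0,0,0,0,0]
  ]
}}

```text
t: 13.85
tool_pos: [0.6264, 0.0752, 0.2159]
tool_rot: [0.167, 0.061, 0.984, -0.028]
ft_force: [-0.2, -0.6, -0.9]
finger_gap: 0.0119
grasp_force: 0.0
```

Emit:
{"fn": "jog_arm", "kwargs": {
  "increments": [
    [0,0,0,0,0,0,0],
    [0,0,0,0,0,0,0],
    [0,0,0,0,0,0,0],
    [0,0,0,0,0,0,0]
  ]
}}

```text
t: 14.25
tool_pos: [0.6266, 0.0751, 0.2158]
tool_rot: [0.167, 0.061, 0.984, -0.028]
ft_force: [-4.9, -0.5, 5.2]
finger_gap: 0.0045
grasp_force: 19.9
```

Emit:
{"fn": "jog_arm", "kwargs": {
  "increments": [
    [0.8,0,0,0,0,0,0],
    [1.2,0,0,0,0,0,0],
    [2,0,0,0,0,0,0],
    [4,0,0,0,0,0,0],
    [8.5,-1,0.1,0,0,0,0],
    [8.5,-2,0.2,0,0,0,0],
    [8.5,-2,0.2,0,0,0,0],
    [8.5,-2,0.2,0,0,0,0],
    [8.5,-2,0.2,0,0,0,0],
    [8.5,0,0,0,0,0,0]
  ]
}}

```text
t: 15.25
tool_pos: [0.5344, 0.0843, 0.2157]
tool_rot: [0.167, 0.061, 0.984, -0.028]
ft_force: [-0.6, 1.0, -0.7]
finger_gap: 0.0849
grasp_force: 0.0
```

```bash
python3 - <<'E'
from m import *
pose(); swing()
E
```

```text
t 15.25 tcp [0.5344 0.0843 0.2157] z [ 0.325 -0.075 -0.943] y [ 0.129  0.991 -0.034] gap 0.0849 F [-0.6  1.  -0.7] grip 0.0 j [ 0.08  0.29  1.97 -0.19  0.56 -1.22]
t 15.25 amp 0.0023 ctr 0.0287 res 0.0022 phase peak t -0.31031442919222085 x -0.0754 [0.027 0.027 0.027 0.027 0.027 0.027 0.033 0.033 0.027 0.033 0.027 0.033
 0.027 0.027]
```

The hook is still (amplitude at pixel noise, centred at its rest angle). Next is the blue link. It was confirmed in the crop as blue on the cork with an open eye; pink and brown are the wrong colours.

Emit:
{"fn": "jog_arm", "kwargs": {
  "increments": [
    [5,0,-2,0,0.0152,0.0656,0],
    [5,0,-4.2,-0.5,0.0152,0.0656,0],
    [5,0,-4.2,-0.5,0.0152,0.0656,0],
    [5,0,-4.2,-0.5,0.0152,0.0656,0],
    [5,0,-4.2,-0.5,0.0152,0.0656,0],
    [5,0.2,-4.2,-0.5,0,0,0.0875],
    [5,0.2,-4.2,-0.5,0,0,0.0875],
    [5,0.2,-4.2,-0.5,0,0,0.0875],
    [5,0.3,-4.2,-0.5,0,0,0.0875],
    [5,0.3,-4.5,-0.5,0,0,0.0875]
  ]
}}

```text
t: 16.95
tool_pos: [0.5487, -0.3186, 0.1704]
tool_rot: [0.002, -0.158, 0.987, 0.0]
ft_force: [-0.3, 0.5, 0.3]
finger_gap: 0.0501
grasp_force: 0.0
```

Emit:
{"fn": "jog_arm", "kwargs": {
  "increments": [
    [5,0,0,0,0,0,0],
    [5,0,0,0,0,0,0]
  ]
}}

```text
t: 17.15
tool_pos: [0.5484, -0.3175, 0.17]
tool_rot: [0.001, -0.155, 0.988, 0.001]
ft_force: [-0.0, 0.6, -0.1]
finger_gap: 0.0503
grasp_force: 0.0
```

```bash
cat >> m.py <<'E'
def rect(d,m,z=.008):
    # PCA axis of link pixels on plane z
    ys,xs=np.nonzero(m); P=np.array([plane(d,u,v,z)[:2] for u,v in zip(xs,ys)]); q=cv2.minAreaRect((P*1000).astype(np.float32))
    b=cv2.boxPoints(q)/1000; e=sorted([(np.linalg.norm(b[i]-b[(i+1)%4]),i) for i in range(4)]); 
    i=e[0][1]; a=(b[i]+b[(i+1)%4])/2; c=(b[(i+2)%4]+b[(i+3)%4])/2; hd,tl=(a,c) if a[0]>c[0] else (c,a)
    v=hd-tl; return hd.round(4),tl.round(4),np.linalg.norm(v).round(4),np.arctan2(v[1],v[0]).round(3)
E
python3 - <<'E'
from m import *
pose()
d=grab("top")
for A,c,m in comps(d["image"],[103,90,80],[128,255,255],(300,165,405,280),mina=30): print("blue",A,c,rect(d,m))
im=d["image"]; hsv=cv2.cvtColor(im,cv2.COLOR_RGB2HSV); print(hsv[252:262:3,383],hsv[250,330:360:10])
print(tip(1))
E
```

```text
t 17.15 tcp [ 0.5484 -0.3175  0.17  ] z [ 0.003  0.002 -1.   ] y [-0.306  0.952  0.001] gap 0.0503 F [-0.   0.6 -0.1] grip 0.0 j [-0.63  0.56  1.6   0.    0.99 -2.51]
[[ 15  61 109]
 [ 14  59 108]
 [ 15  61 108]
 [ 15  58 106]] [[ 15 109 217]
 [ 15  57 107]
 [ 15  61 118]]
[(17.2, 0.027, 9, -0.0754)]
```

Emit:
{"fn": "jog_arm", "kwargs": {
  "force": 60,
  "increments": [
    [5,0,-0.1,-3,0,0,0],
    [5,0,0,-3,0,0,0],
    [5,0,0,-3,0,0,0],
    [5,0,0,-2.5,0,0,0],
    [5,0,0,-2,0,0,0],
    [5,0,0,-1,0,0,0],
    [5,0,0,-0.8,0,0,0],
    [5,0,0,-0.2,0,0,0],
    [5,0,0,0,0,0,0]
  ]
}}

```text
t: 18.15
tool_pos: [0.5491, -0.3178, 0.0162]
tool_rot: [0.002, -0.156, 0.988, 0.0]
ft_force: [-0.4, 0.0, -0.1]
finger_gap: 0.0501
grasp_force: 0.0
```

Emit:
{"fn": "jog_arm", "kwargs": {
  "increments": [
    [2,0,0,0,0,0,0],
    [2,0,0,0,0,0,0],
    [2,0,0,0,0,0,0],
    [2,0,0,0,0,0,0],
    [2,0,0,0,0,0,0]
  ]
}}

```text
t: 18.65
tool_pos: [0.5488, -0.318, 0.0158]
tool_rot: [0.002, -0.156, 0.988, 0.0]
ft_force: [-0.0, 0.0, 0.2]
finger_gap: 0.0198
grasp_force: 0.0
```

Missed: the gap closed to 20 mm with no force. I'll open, lift away and look.

Emit:
{"fn": "jog_arm", "kwargs": {
  "increments": [
    [5,0,0,0,0,0,0],
    [5,0,0,2,0,0,0],
    [5,-2,0,3,0,0,0],
    [5,-3,3,3,0,0,0],
    [5,-3,4,3,0,0,0],
    [5,-1,4,3,0,0,0],
    [5,0,4,0,0,0,0],
    [5,0,4,0,0,0,0],
    [5,0,4,0,0,0,0]
  ]
}}

```text
t: 19.55
tool_pos: [0.4642, -0.0942, 0.1502]
tool_rot: [0.002, -0.156, 0.988, 0.0]
ft_force: [0.1, -0.0, -0.3]
finger_gap: 0.0497
grasp_force: 0.0
```

```bash
python3 - <<'E'
from m import *
pose()
d=grab("top")
for A,c,m in comps(d["image"],[103,90,60],[128,255,255],(300,165,405,280),mina=20): print("blue",A,c,rect(d,m))
save("p7",cv2.resize(d["image"][160:290,290:430],None,fx=4,fy=4,interpolation=cv2.INTER_CUBIC))
E
```

```text
t 19.55 tcp [ 0.4642 -0.0942  0.1502] z [ 0.005  0.001 -1.   ] y [-0.307  0.952 -0.001] gap 0.0497 F [ 0.1 -0.  -0.3] grip 0.0 j [-0.34  0.38  2.01  0.    0.75 -2.23]
blue 180 [375.0, 210.3] (array([ 0.6112, -0.2946], dtype=float32), array([ 0.5331, -0.3218], dtype=float32), np.float32(0.0827), np.float32(0.335))
```

View pics/p7.png

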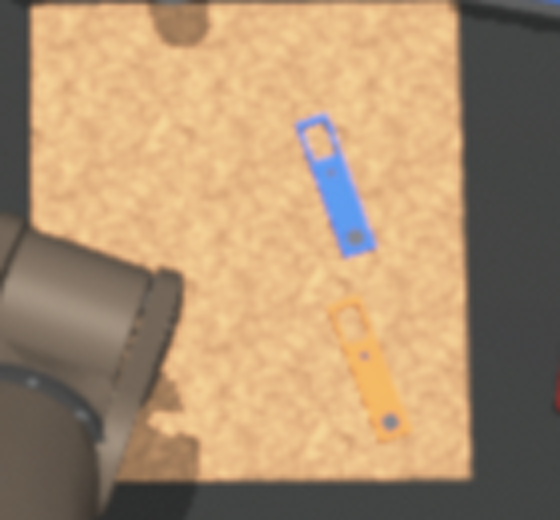

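The blue link is unmoved, at crop (335,185), so the fingertips passed over it. I'll go back and grip lower.

Emit:
{"fn": "jog_arm", "kwargs": {
  "increments": [
    [5,1.4,-3.73,0,0,0,0],
    [5,1.4,-3.73,0,0,0,0],
    [5,1.4,-3.73,-1,0,0,0],
    [5,1.4,-3.73,-2,0,0,0],
    [5,1.4,-3.73,-2,0,0,0],
    [5,1.4,-3.73,-2,0,0,0],
    [5,0,0,-3,0,0,0],
    [5,0,0,-2.5,0,0,0],
    [5,0,0,-1,0,0,0],
    [5,0,0,-0.5,0,0,0]
  ]
}}

```text
t: 20.6
tool_pos: [0.5482, -0.3192, 0.0089]
tool_rot: [0.001, -0.156, 0.988, 0.001]
ft_force: [-0.3, 0.7, 0.5]
finger_gap: 0.0505
grasp_force: 0.0
```

Emit:
{"fn": "jog_arm", "kwargs": {
  "increments": [
    [2,0,0,0,0,0,0],
    [2,0,0,0,0,0,0],
    [2,0,0,0,0,0,0],
    [2,0,0,0,0,0,0],
    [2,0,0,0,0,0,0]
  ]
}}

```text
t: 21.1
tool_pos: [0.5486, -0.3194, 0.0102]
tool_rot: [0.002, -0.156, 0.988, 0.0]
ft_force: [-0.3, 0.6, 0.1]
finger_gap: 0.0198
grasp_force: 0.0
```

Emit:
{"fn": "jog_arm", "kwargs": {
  "increments": [
    [5,0,0,0,0,0,0],
    [5,0,0,0,0,0,0],
    [5,0,0,-0.3,0,0,0],
    [5,0,0,-0.3,0,0,0],
    [5,0,0,0,0,0,0]
  ]
}}

```text
t: 21.6
tool_pos: [0.5482, -0.3192, 0.003]
tool_rot: [0.002, -0.156, 0.988, 0.001]
ft_force: [0.1, 0.1, -0.9]
finger_gap: 0.05
grasp_force: 0.0
```

Emit:
{"fn": "jog_arm", "kwargs": {
  "increments": [
    [3.6,0,0,0,0,0,0],
    [3.2,0,0,0,0,0,0],
    [3,0,0,0,0,0,0],
    [2.5,0,0,0,0,0,0],
    [2.5,0,0,0,0,0,0],
    [2.5,0,0,0,0,0,0]
  ]
}}

```text
t: 22.2
tool_pos: [0.5484, -0.3193, 0.0037]
tool_rot: [0.002, -0.156, 0.988, 0.0]
ft_force: [0.7, 0.7, -0.2]
finger_gap: 0.0248
grasp_force: 0.0
```

```bash
python3 - <<'E'
from m import *
pose()
d=grab("side"); s=d["image"]
print(proj(d,[.5484,-.3178,.01]))
u,v=proj(d,[.56,-.31,.03]).astype(int)
save("p8",cv2.resize(s[v-50:v+40,u-60:u+60],None,fx=6,fy=6,interpolation=cv2.INTER_CUBIC))
E
```

```text
t 22.2 tcp [ 0.5484 -0.3193  0.0037] z [ 0.004  0.001 -1.   ] y [-0.308  0.951 -0.   ] gap 0.0248 F [ 0.7  0.7 -0.2] grip 0.0 j [-0.63  0.78  1.7   0.    0.66 -2.52]
[318.38682655 272.76230825]
```

View pics/p8.png

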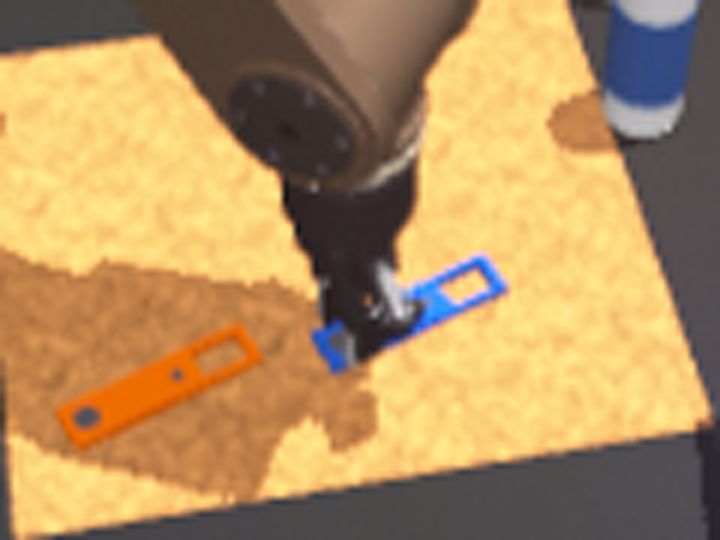

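The gripper, at crop (370,320), is over the blue link's tail but still doesn't bear on it. I'll probe lower with the fingers open.

Emit:
{"fn": "jog_arm", "kwargs": {
  "increments": [
    [5,0,0,0,0,0,0],
    [5,0,0,0,0,0,0],
    [5,0,0,-0.1,0,0,0],
    [5,0,0,-0.1,0,0,0],
    [5,0,0,-0.1,0,0,0],
    [5,0,0,0,0,0,0]
  ]
}}

```text
t: 22.85
tool_pos: [0.5483, -0.3193, 0.0005]
tool_rot: [0.002, -0.156, 0.988, 0.0]
ft_force: [-1.0, -0.4, 0.5]
finger_gap: 0.0495
grasp_force: 0.0
```

Emit:
{"fn": "jog_arm", "kwargs": {
  "increments": [
    [3.6,0,0,0,0,0,0],
    [3.2,0,0,0,0,0,0],
    [2.4,0,0,0,0,0,0],
    [2,0,0,0,0,0,0],
    [2,0,0,0,0,0,0]
  ]
}}

```text
t: 23.35
tool_pos: [0.5487, -0.3195, 0.0014]
tool_rot: [0.002, -0.156, 0.988, -0.0]
ft_force: [-1.4, 1.2, 6.2]
finger_gap: 0.0202
grasp_force: 3.2
```

```bash
python3 - <<'E'
from m import *
pose()
d=grab("side"); u,v=proj(d,[.56,-.31,.03]).astype(int); print(u,v)
for n,c in(("tailL",(314,336)),("tailR",(340,370)),("headR",(508,292)),("headL",(482,257))):
    p=(u-60+c[0]/6,v-50+c[1]/6); print(n,plane(d,*p,.008).round(4))
for A,c,m in comps(d["image"],[103,90,60],[128,255,255],(280,230,370,290),mina=10): print("blue",A,c)
print(get_obs()["moment"])
E
```

```text
t 23.35 tcp [ 0.5487 -0.3195  0.0014] z [ 0.004  0.001 -1.   ] y [-0.308  0.951 -0.001] gap 0.0202 F [-1.4  1.2  6.2] grip 3.198699045460671 j [-0.63  0.78  1.7   0.01  0.66 -2.52]
321 267
tailL [ 0.5309 -0.3141  0.008 ]
tailR [ 0.5417 -0.3404  0.008 ]
headR [ 0.6508 -0.3039  0.008 ]
headL [ 0.6413 -0.2756  0.008 ]
blue 88 [334.3, 266.6]
blue 30 [366.1, 231.5]
blue 21 [315.6, 275.0]
[0.14316568 0.1715235  0.01834459]
```

Emit:
{"fn": "jog_arm", "kwargs": {
  "increments": [
    [2,0,0,0,0,0,0],
    [2,0,0,0,0,0,0],
    [1.8,0,0,0,0,0,0],
    [1.8,0,0,0,0,0,0]
  ]
}}

```text
t: 23.8
tool_pos: [0.5487, -0.3195, 0.0015]
tool_rot: [0.002, -0.156, 0.988, -0.0]
ft_force: [-0.4, 1.1, 7.9]
finger_gap: 0.0184
grasp_force: 3.5
```

Emit:
{"fn": "jog_arm", "kwargs": {
  "increments": [
    [4,0,0,0,0,0,0],
    [4,0,0,0,0,0,0],
    [4,0,0,-0.2,0,0,0],
    [4,0,0,-0.2,0,0,0],
    [4,0,0,-0.1,0,0,0],
    [4,0,0,0,0,0,0]
  ]
}}

```text
t: 24.4
tool_pos: [0.5483, -0.3193, -0.0047]
tool_rot: [0.002, -0.156, 0.988, 0.0]
ft_force: [-0.4, 0.6, -0.2]
finger_gap: 0.0399
grasp_force: 0.0
```

Emit:
{"fn": "jog_arm", "kwargs": {
  "increments": [
    [3.2,0,0,0,0,0,0],
    [2.8,0,0,0,0,0,0],
    [2.4,0,0,0,0,0,0],
    [2,0,0,0,0,0,0],
    [2,0,0,0,0,0,0]
  ]
}}

```text
t: 24.9
tool_pos: [0.5485, -0.3194, -0.004]
tool_rot: [0.002, -0.156, 0.988, 0.0]
ft_force: [-1.7, 0.5, 5.4]
finger_gap: 0.0261
grasp_force: 59.1
```

Gripped at last (26 mm gap, 59 N). Lifting.

Emit:
{"fn": "jog_arm", "kwargs": {
  "force": 80,
  "increments": [
    [2,0,0,0.5,0,0,0],
    [2,0,0,1.5,0,0,0],
    [2,-0.5,0,2,0,0,0],
    [2,-1,0,2.5,0,0,0],
    [2,-1,0,2.5,0,0,0],
    [2,-1,0,2.5,0,0,0],
    [2,-1,0,2.5,0,0,0],
    [2,-1,0,2.5,0,0,0],
    [2,-1,0,2.5,0,0,0],
    [2,-1,0,2,0,0,0]
  ]
}}

```text
t: 25.9
tool_pos: [0.473, -0.3193, 0.2081]
tool_rot: [0.002, -0.156, 0.988, -0.0]
ft_force: [-0.3, -0.3, 0.4]
finger_gap: 0.0249
grasp_force: 78.4
```

Emit:
{"fn": "jog_arm", "kwargs": {
  "increments": [
    [2,0,3,0,0,0,-0.042],
    [2,0,4,0,0,0,-0.042],
    [2,0,4,0,0,0,-0.042],
    [2,0,4,0,0,0,-0.042],
    [2,0,4,0,0,0,-0.042],
    [2,0,4,0,0,0,-0.042],
    [2,0,4,0,0,0,-0.042],
    [2,0,4,0,0,0,-0.042],
    [2,0,4,0,0,0,-0.042],
    [2,0,4,0,0,0,-0.042]
  ]
}}

```text
t: 26.9
tool_pos: [0.473, 0.0723, 0.2067]
tool_rot: [0.002, 0.054, 0.999, -0.0]
ft_force: [1.0, 0.8, -0.7]
finger_gap: 0.0247
grasp_force: 78.5
```

Emit:
{"fn": "jog_arm", "kwargs": {
  "increments": [
    [2,0.3,1,0,-0.0122,-0.1093,0],
    [2,0.3,1,0,-0.0122,-0.1093,0],
    [2,0.3,0,0,-0.0122,-0.1093,0],
    [2,0.3,0,0,-0.0122,-0.1093,0],
    [2,0.3,0,0,-0.0122,-0.1093,0],
    [2,0,0,0,0,0,0],
    [2,0,0,0,0,0,0]
  ]
}}

```text
t: 27.6
tool_pos: [0.4881, 0.0875, 0.2063]
tool_rot: [0.253, 0.054, 0.966, -0.02]
ft_force: [0.7, -0.3, 0.3]
finger_gap: 0.0248
grasp_force: 78.5
```

```bash
python3 - <<'E'
from m import *
pose()
t=grab("top"); d=grab("side"); print(proj(d,[.55,.08,.24]),proj(t,[.55,.08,.24]))
for nm,dd in(("top",t),("side",d)):
    for A,c,m in comps(dd["image"],[103,90,60],[128,255,255],(200,80,330,250) if nm=="top" else (230,90,345,240),mina=10): print(nm,"blue",A,c)
print(tip(1))
a=t["image"][150:240,200:300]; u,v=proj(d,[.58,.08,.24]).astype(int); b=d["image"][v-40:v+50,u-50:u+50]
save("p9",np.hstack([cv2.resize(a,(400,360),interpolation=cv2.INTER_CUBIC),cv2.resize(b,(400,360),interpolation=cv2.INTER_CUBIC)]))
E
```

```text
t 27.6 tcp [0.4881 0.0875 0.2063] z [ 0.487 -0.066 -0.871] y [ 0.114  0.993 -0.012] gap 0.0248 F [ 0.7 -0.3  0.3] grip 78.51807117462158 j [ 0.11  0.22  2.19 -0.48  0.26 -0.92]
[300.27207546 153.64948234] [248.62494684 211.07513686]
top blue 393 [246.2, 219.4]
top blue 13 [327.5, 154.6]
side blue 177 [295.9, 153.2]
[(27.7, 0.027, 9, -0.0754)]
```

View pics/p9.png

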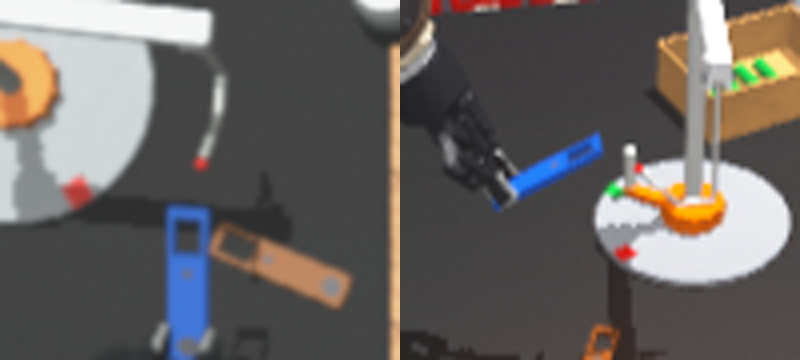

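The link is held tilted, with its eye at top crop (187,237) and side crop (583,150). The hook tip is at (201,163) in the top crop. I'll triangulate the eye.

```bash
python3 - <<'E'
from m import *
o=pose(); t=grab("top"); d=grab("side"); u,v=proj(d,[.58,.08,.24]).astype(int)
def ray(d,p): w=Rm(d)@np.array([(p[0]-d["cx"])/d["fx"],(p[1]-d["cy"])/d["fy"],1]); return np.array(d["eye"]),w/np.linalg.norm(w)
def tri(p,q):
    A=[];b=[]
    for e,w in(ray(t,p),ray(d,q)):
        M=np.eye(3)-np.outer(w,w); A.append(M);b.append(M@e)
    x,res,*_=np.linalg.lstsq(np.vstack(A),np.hstack(b),rcond=None); return x.round(4),res
eye=tri((200+187/4,150+237/4),(u-50+183/4,v-40+150/4)); print("eye",eye)
tp=tri((200+201/4,150+163/4),(u-50+(638-400)/4,v-40+169/4)); print("tip",tp, "nominal",PV-.075*SX)
hd=tri((200+188/4,150+207/4),(u-50+(600-400)/4,v-40+142/4)); print("headtop",hd)
D=eye[0]-o["tool_pos"]; print("eye-tcp SX,SY,Z",D@SX,D@SY,D[2]); E=tp[0]-eye[0]; print("tip-eye",E@SX,E@SY,E[2])
E
```

```text
t 27.75 tcp [0.4885 0.0874 0.2061] z [ 0.487 -0.066 -0.871] y [ 0.115  0.993 -0.011] gap 0.0247 F [ 0.3  0.4 -0.3] grip 78.51851463317871 j [ 0.11  0.22  2.19 -0.48  0.26 -0.91]
eye (array([0.5571, 0.0828, 0.2561]), array([2.40245455e-05]))
tip (array([0.6119, 0.0772, 0.2307]), array([3.78132533e-06])) nominal [0.61025  0.075925 0.      ]
headtop (array([0.5756, 0.0811, 0.2647]), array([4.17909458e-06]))
eye-tcp SX,SY,Z 0.0686743710684988 0.003027781966119471 0.049971656365760536
tip-eye 0.05509279999999996 0.0005164000000000019 -0.025400000000000006
```

Emit:
{"fn": "jog_arm", "kwargs": {
  "increments": [
    [2,0.9,-0.08,0,0,0,0],
    [2,0.9,-0.08,0,0,0,0],
    [2,0.9,-0.08,0,0,0,0],
    [2,0.9,-0.08,0,0,0,0],
    [2,0.87,-0.1,0,0,0,0],
    [2,0,0,0,0,0,0],
    [2,0,0,0,0,0,0]
  ]
}}

```text
t: 28.55
tool_pos: [0.5326, 0.0832, 0.2054]
tool_rot: [0.253, 0.054, 0.966, -0.02]
ft_force: [-1.0, 1.0, -0.1]
finger_gap: 0.0245
grasp_force: 78.5
```

```bash
python3 - <<'E'
from m import *
o=pose(); t=grab("top"); print(tip(1), "expected tip px",proj(t,[.6119,.0772,.2307]))
e=o["tool_pos"]+.0687*SX+.003*SY+np.array([0,0,.05]); print("eye",e,proj(t,e), "tip-eye",(np.array([.6119,.0772,.2307])-e)@np.c_[SX,SY,[0,0,1]])
E
```

```text
t 28.55 tcp [0.5326 0.0832 0.2054] z [ 0.487 -0.066 -0.871] y [ 0.115  0.993 -0.012] gap 0.0245 F [-1.   1.  -0.1] grip 78.51764917373657 j [ 0.09  0.28  2.11 -0.4   0.28 -1.01]
[(28.6, None)] expected tip px [250.29686426 190.29290505]
eye [0.60121887 0.0786042  0.25542885] [248.48942633 192.75176416] tip-eye [ 0.01077291 -0.00021017 -0.02472885]
```

Emit:
{"fn": "jog_arm", "kwargs": {
  "increments": [
    [2,0.22,-0.02,-0.5,0,0,0],
    [2,0.22,-0.02,-0.5,0,0,0],
    [2,0.22,-0.02,-0.5,0,0,0],
    [2,0.22,-0.03,-0.5,0,0,0],
    [2,0.2,-0.02,-0.5,0,0,0],
    [2,0.2,-0.02,-0.4,0,0,0],
    [2,0,0,0,0,0,0]
  ]
}}

```text
t: 29.35
tool_pos: [0.5455, 0.082, 0.176]
tool_rot: [0.253, 0.054, 0.966, -0.02]
ft_force: [-0.4, 0.2, -0.2]
finger_gap: 0.0246
grasp_force: 78.5
```

```bash
python3 - <<'E'
from m import *
pose(); t=grab("top"); d=grab("side"); print(tip(1))
for A,c,m in comps(d["image"],[0,120,80],[8,255,255],(290,120,345,200),mina=1): print("side red",A,c)
print("exp",proj(d,[.6119,.0772,.2307]))
a=t["image"][165:225,215:285]; u,v=proj(d,[.6119,.0772,.2307]).astype(int); b=d["image"][v-30:v+30,u-35:u+35]
save("p10",np.hstack([cv2.resize(a,(400,343),interpolation=cv2.INTER_CUBIC),cv2.resize(b,(400,343),interpolation=cv2.INTER_CUBIC)]))
E
```

```text
t 29.35 tcp [0.5455 0.082  0.176 ] z [ 0.487 -0.066 -0.871] y [ 0.114  0.993 -0.012] gap 0.0246 F [-0.4  0.2 -0.2] grip 78.5173487663269 j [ 0.08  0.34  2.11 -0.52  0.21 -0.89]
[(29.45, 0.021, 8, -0.0756)]
side red 12 [312.8, 174.7]
side red 2 [316.0, 153.5]
side red 1 [315.0, 160.0]
side red 1 [318.0, 162.0]
side red 1 [321.0, 163.0]
side red 1 [329.0, 170.0]
exp [316.14501135 154.31437922]
```

View pics/p10.png

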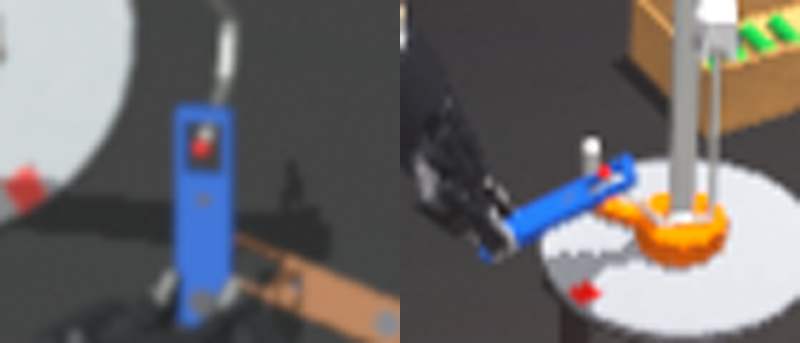

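The red tip shows through the eye, at (202,147) in the top crop and (604,172) in the side crop. I'll continue down the nose.

Emit:
{"fn": "jog_arm", "kwargs": {
  "increments": [
    [2,0.53,-0.06,-0.5,0,0,0],
    [2,0.53,-0.06,-0.5,0,0,0],
    [2,0.53,-0.06,-0.5,0,0,0],
    [2,0.53,-0.06,-0.5,0,0,0],
    [2,0.53,-0.06,-0.5,0,0,0],
    [2,0.4,-0.04,-0.4,0,0,0],
    [2,0,0,0,0,0,0]
  ]
}}

```text
t: 30.2
tool_pos: [0.5763, 0.0785, 0.1469]
tool_rot: [0.253, 0.054, 0.966, -0.02]
ft_force: [0.4, 0.1, -0.2]
finger_gap: 0.025
grasp_force: 78.5
```

```bash
python3 - <<'E'
from m import *
pose(); print(tip(2))
E
```

```text
t 30.2 tcp [0.5763 0.0785 0.1469] z [ 0.487 -0.066 -0.871] y [ 0.115  0.993 -0.012] gap 0.025 F [ 0.4  0.1 -0.2] grip 78.51734519004822 j [ 0.07  0.43  2.07 -0.64  0.17 -0.79]
[(30.2, None), (30.25, None)]
```

Emit:
{"fn": "jog_arm", "kwargs": {
  "increments": [
    [2,-0.35,0.03,-0.2,0,0,0],
    [2,-0.35,0.03,-0.2,0,0,0],
    [2,0,0,0,0,0,0],
    [3,0,0,0,0,0,0],
    [4,0,0,0,0,0,0],
    [5,0,0,0,0,0,0],
    [6,0,0,0,0,0,0],
    [6,0,0,0,0,0,0]
  ]
}}

```text
t: 31.1
tool_pos: [0.5691, 0.0792, 0.1437]
tool_rot: [0.254, 0.054, 0.966, -0.02]
ft_force: [-0.6, -0.4, 0.5]
finger_gap: 0.0602
grasp_force: 0.0
```

Emit:
{"fn": "jog_arm", "kwargs": {
  "increments": [
    [6,-1,0.1,0.5,0,0,0],
    [6,-1.5,0.15,1,0,0,0],
    [6,-2,0.2,1,0,0,0],
    [6,-2,0.2,1,0,0,0],
    [6,-2,0.2,1,0,0,0],
    [6,-2,0.2,1,0,0,0],
    [6,0,0,0,0,0,0]
  ]
}}

```text
t: 31.8
tool_pos: [0.4619, 0.0899, 0.1998]
tool_rot: [0.254, 0.054, 0.965, -0.02]
ft_force: [0.1, -0.5, -0.0]
finger_gap: 0.0601
grasp_force: 0.0
```

```bash
python3 - <<'E'
from m import *
pose(); swing(14,w=8.5)
d=grab("side")
for A,c,m in comps(d["image"],[103,90,60],[128,255,255],(250,90,350,260),mina=6):
    q=cv2.minAreaRect(cv2.findNonZero(m)); print("blue",A,c,q)
E
```

```text
t 31.8 tcp [0.4619 0.0899 0.1998] z [ 0.488 -0.066 -0.87 ] y [ 0.114  0.993 -0.011] gap 0.0601 F [ 0.1 -0.5 -0. ] grip 0.0 j [ 0.12  0.2   2.25 -0.59  0.23 -0.79]
t 31.8 amp 0.0071 ctr 0.0299 res 0.0037 phase peak t -0.007858918466380064 x -0.0758 [0.044 0.033 0.033 0.033 0.027 0.027 0.021 0.021 0.021 0.027 0.033 0.033
 0.033 0.027]
blue 72 [331.8, 172.2] ((331.591796875, 171.4724884033203), (27.872745513916016, 2.777696371078491), 73.3007583618164)
```

The blue link hangs upright on the hook (edge-on at side px (332,172)), and the hook is nearly still. I'll re-measure orange.

```bash
cat > o.py <<'E'
from m import *
def orange():
    d=grab("side"); hsv=cv2.cvtColor(d["image"],cv2.COLOR_RGB2HSV)
    for A,c,m in comps(d["image"],[6,200,150],[15,255,255],(220,190,400,380),mina=25): print("side",A,c,rect(d,m))
E
python3 - <<'E'
from o import *
orange()
d=grab("top")
for A,c,m in comps(d["image"],[11,125,200],[18,255,255],(300,165,405,285),mina=25)[:3]: print("top",A,c,rect(d,m))
for A,c,m in comps(d["image"],[12,110,215],[19,180,255],(300,165,405,285),mina=25)[:3]: print("top2",A,c,rect(d,m))
E
```

```text
top 275 [382.0, 252.5] (array([ 0.4927, -0.3063], dtype=float32), array([ 0.3785, -0.3482], dtype=float32), np.float32(0.1217), np.float32(0.352))
top2 407 [381.8, 251.3] (array([ 0.5106, -0.2999], dtype=float32), array([ 0.3689, -0.3464], dtype=float32), np.float32(0.1491), np.float32(0.317))
```

Emit:
{"fn": "jog_arm", "kwargs": {
  "increments": [
    [5,0,-2,0,0.0115,0.085,0],
    [5,0,-4,0,0.0115,0.085,0],
    [5,0,-4,0,0.0115,0.085,0],
    [5,0,-4,0,0.0115,0.085,0],
    [5,0,-4,0,0.0115,0.085,0],
    [5,0,-4,0,0.0115,0.085,0],
    [5,-0.5,-4,-1,0,0,0.111],
    [5,-1,-4,-1,0,0,0.111],
    [5,-1,-4,-1,0,0,0.111],
    [5,-1,-4,-1,0,0,0.111]
  ]
}}

```text
t: 33.65
tool_pos: [0.4291, -0.2635, 0.1578]
tool_rot: [0.045, -0.164, 0.985, -0.005]
ft_force: [1.9, 1.0, 0.0]
finger_gap: 0.0495
grasp_force: 0.0
```

Emit:
{"fn": "jog_arm", "kwargs": {
  "increments": [
    [5,-1,-3,-2,0,0,0],
    [5,-1,-2.3,-2,0,0,0],
    [5,-1,0,-2,0,0,0],
    [5,0,0,0,0,0,0],
    [5,0,0,0,0,0,0]
  ]
}}

```text
t: 34.15
tool_pos: [0.4123, -0.3031, 0.1004]
tool_rot: [0.028, -0.151, 0.988, -0.016]
ft_force: [0.1, 0.2, 0.4]
finger_gap: 0.0497
grasp_force: 0.0
```

```bash
python3 - <<'E'
from m import *
pose(); print(tip(1))
E
```

```text
t 34.15 tcp [ 0.4123 -0.3031  0.1004] z [ 0.059 -0.024 -0.998] y [-0.297  0.954 -0.041] gap 0.0497 F [0.1 0.2 0.4] grip 0.0 j [-0.78  0.49  2.    0.04  0.59 -2.68]
[(34.15, 0.033, 10, -0.0754)]
```

Emit:
{"fn": "jog_arm", "kwargs": {
  "increments": [
    [5,-0.3,-1,0,0,0,-0.03],
    [5,-0.4,-1,0,0.012,0.03,0],
    [5,-0.4,-1,0,0.012,0.03,0],
    [5,-0.4,-1,0,0,0,0],
    [5,0,0,0,0,0,0]
  ]
}}

```text
t: 34.7
tool_pos: [0.3971, -0.3445, 0.1006]
tool_rot: [0.0, -0.135, 0.991, -0.002]
ft_force: [-0.3, 1.5, 0.3]
finger_gap: 0.0504
grasp_force: 0.0
```

```bash
python3 - <<'E'
from m import *
pose()
E
```

```text
t 34.7 tcp [ 0.3971 -0.3445  0.1006] z [ 0.001 -0.003 -1.   ] y [-0.268  0.964 -0.004] gap 0.0504 F [-0.3  1.5  0.3] grip 0.0 j [-0.84  0.52  1.93 -0.    0.69 -2.68]
```

Emit:
{"fn": "jog_arm", "kwargs": {
  "force": 80,
  "increments": [
    [4.5,0,0.05,-2,0,0,0],
    [4.5,0,0.05,-2.5,0,0,0],
    [4.5,0,0,-2.5,0,0,0],
    [4.5,0,0,-2,0,0,0],
    [4.5,0,0,-1,0,0,0],
    [4.5,0,0,-0.5,0,0,0],
    [4.5,0,0,0,0,0,0]
  ]
}}

```text
t: 35.4
tool_pos: [0.3971, -0.3421, -0.0048]
tool_rot: [-0.001, -0.136, 0.991, -0.001]
ft_force: [0.0, -1.2, 0.1]
finger_gap: 0.0451
grasp_force: 0.0
```

Emit:
{"fn": "jog_arm", "kwargs": {
  "increments": [
    [3.4,0,0,0,0,0,0],
    [3,0,0,0,0,0,0],
    [2.6,0,0,0,0,0,0],
    [2,0,0,0,0,0,0],
    [2,0,0,0,0,0,0],
    [2,0,0,0,0,0,0]
  ]
}}

```text
t: 36.0
tool_pos: [0.3974, -0.3425, -0.0035]
tool_rot: [-0.0, -0.136, 0.991, -0.002]
ft_force: [-1.7, 1.7, 11.9]
finger_gap: 0.0247
grasp_force: 76.7
```

Emit:
{"fn": "jog_arm", "kwargs": {
  "increments": [
    [2,0,0,0.5,0,0,0],
    [2,0,0,1.5,0,0,0],
    [2,0.5,0,2,0,0,0],
    [2,1,0.5,2.5,0,0,0],
    [2,1,0.5,2.5,0,0,0],
    [2,1,0.5,2.5,0,0,0],
    [2,1,0.5,2.5,0,0,0],
    [2,1,1,2.5,0,0,0],
    [2,1,1,2.5,0,0,0],
    [2,0.8,1,2,0,0,0]
  ]
}}

```text
t: 37.0
tool_pos: [0.4705, -0.2917, 0.2071]
tool_rot: [-0.0, -0.136, 0.991, -0.002]
ft_force: [0.4, 0.5, -0.2]
finger_gap: 0.0245
grasp_force: 77.5
```

Emit:
{"fn": "jog_arm", "kwargs": {
  "increments": [
    [2,0,3,0,0,0,-0.0382],
    [2,0,4,0,0,0,-0.0382],
    [2,0,4,0,0,0,-0.0382],
    [2,0,4,0,0,0,-0.0382],
    [2,0,4,0,0,0,-0.0382],
    [2,0,4,0,0,0,-0.0382],
    [2,0,4,0,0,0,-0.0382],
    [2,0,4,0,0,0,-0.0382],
    [2,0,4,0,0,0,-0.0382],
    [2,0,3,0,0,0,-0.0382]
  ]
}}

```text
t: 38.0
tool_pos: [0.4696, 0.0899, 0.2057]
tool_rot: [-0.001, 0.055, 0.998, -0.001]
ft_force: [0.7, 0.1, 0.0]
finger_gap: 0.0245
grasp_force: 77.5
```

Emit:
{"fn": "jog_arm", "kwargs": {
  "increments": [
    [2,0,0,0,-0.0122,-0.1093,0],
    [2,0,0,0,-0.0122,-0.1093,0],
    [2,0,0,0,-0.0122,-0.1093,0],
    [2,0,0,0,-0.0122,-0.1093,0],
    [2,0,0,0,-0.0122,-0.1093,0],
    [2,0,0,0,0,0,0],
    [2,0,0,0,0,0,0]
  ]
}}

```text
t: 38.7
tool_pos: [0.471, 0.0846, 0.2056]
tool_rot: [0.249, 0.056, 0.967, -0.021]
ft_force: [0.3, -0.5, -0.8]
finger_gap: 0.0246
grasp_force: 77.6
```

```bash
python3 - <<'E'
from m import *
pose(); print(tip(1))
t=grab("top"); d=grab("side")
for lo in ([5,130,120],):
    for A,c,m in comps(t["image"],lo,[20,255,255],(225,150,275,260),mina=20): print("top",A,c,cv2.boundingRect(m))
    for A,c,m in comps(d["image"],[5,180,120],[20,255,255],(240,110,315,220),mina=20): print("side",A,c,cv2.boundingRect(m))
E
```

```text
t 38.7 tcp [0.471  0.0846 0.2056] z [ 0.479 -0.068 -0.875] y [ 0.118  0.993 -0.013] gap 0.0246 F [ 0.3 -0.5 -0.8] grip 77.55342654883862 j [ 0.1   0.2   2.22 -0.48  0.26 -0.91]
[(38.7, 0.033, 10, -0.0754)]
top 334 [246.9, 226.0] (242, 208, 11, 39)
side 143 [291.6, 154.2] (280, 146, 23, 17)
side 69 [304.4, 205.6] (299, 198, 11, 16)
```

```bash
cat > e.py <<'E'
from m import *
def ray(d,p): w=Rm(d)@np.array([(p[0]-d["cx"])/d["fx"],(p[1]-d["cy"])/d["fy"],1]); return np.array(d["eye"]),w/np.linalg.norm(w)
def tri(t,p,d,q):
    A=[];b=[]
    for e,w in(ray(t,p),ray(d,q)):
        M=np.eye(3)-np.outer(w,w); A.append(M);b.append(M@e)
    x,res,*_=np.linalg.lstsq(np.vstack(A),np.hstack(b),rcond=None); return x.round(4),res
def hole(m):
    c,h=cv2.findContours(m,cv2.RETR_CCOMP,cv2.CHAIN_APPROX_NONE)
    r=[]
    for k,x in enumerate(c):
        if h[0][k][3]>=0:
            z=np.zeros_like(m); cv2.drawContours(z,[x],-1,1,-1); z[m>0]=0; M=cv2.moments(z,True)
            if M["m00"]>1: r.append((M["m00"],M["m10"]/M["m00"],M["m01"]/M["m00"]))
    return sorted(r,reverse=True)
E
python3 - <<'E'
from e import *
o=pose(); t=grab("top"); d=grab("side")
A,c,m=comps(t["image"],[5,130,120],[20,255,255],(225,150,275,260),mina=20)[0]; ht=hole(m); print(ht)
A,c,s=comps(d["image"],[5,180,120],[20,255,255],(240,110,315,220),mina=20)[0]; hs=hole(s); print(hs)
x,y,w,h=cv2.boundingRect(m); print(m[y:y+16,x:x+w]); x,y,w,h=cv2.boundingRect(s); print(s[y:y+h,x:x+w])
# model-based eye vs px
e=o["tool_pos"]+.0687*SX+.003*SY+np.array([0,0,.05]); print("model px",proj(t,e),proj(d,e))
if ht and hs:
    E=tri(t,ht[0][1:],d,hs[0][1:]); print(E); D=E[0]-o["tool_pos"]; print(D@SX,D@SY,D[2])
E
```

```text
t 38.85 tcp [0.4715 0.0844 0.2055] z [ 0.48  -0.068 -0.875] y [ 0.118  0.993 -0.013] gap 0.0244 F [ 0.3  0.1 -1.1] grip 77.55427879281342 j [ 0.1   0.2   2.22 -0.48  0.26 -0.91]
[(35.0, 247.0, 215.0), (3.0, 246.66666666666666, 224.33333333333334)]
[]
[[1 1 1 1 1 1 1 1 1 1 0]
 [1 1 1 1 1 1 1 1 1 1 1]
 [1 1 1 1 1 1 1 1 1 1 1]
 [1 1 1 1 1 1 1 1 1 1 1]
 [1 1 1 0 0 0 0 0 1 1 1]
 [1 1 1 0 0 0 0 0 1 1 1]
 [1 1 1 0 0 0 0 0 1 1 1]
 [1 1 1 0 0 0 0 0 1 1 1]
 [1 1 1 0 0 0 0 0 1 1 1]
 [1 1 1 0 0 0 0 0 1 1 1]
 [1 1 1 0 0 0 0 0 1 1 1]
 [1 1 1 1 1 1 1 1 1 1 1]
 [1 1 1 1 1 1 1 1 1 1 1]
 [1 1 1 1 1 1 1 1 1 1 1]
 [1 1 1 1 1 1 1 1 1 1 1]
 [1 1 1 1 1 1 1 1 1 1 1]]
[[0 0 0 0 0 0 0 0 0 0 0 0 0 0 0 0 0 0 0 0 0 1 0]
 [0 0 0 0 0 0 0 0 0 0 0 0 0 0 0 0 0 0 0 1 1 1 0]
 [0 0 0 0 0 0 0 0 0 0 0 0 0 0 0 0 0 0 1 1 1 1 1]
 [0 0 0 0 0 0 0 0 0 0 0 0 0 0 0 0 1 1 1 1 1 1 1]
 [0 0 0 0 0 0 0 0 0 0 0 0 0 0 1 1 1 1 1 0 1 1 1]
 [0 0 0 0 0 0 0 0 0 0 0 0 1 1 1 1 1 1 1 1 1 1 1]
 [0 0 0 0 0 0 0 0 0 0 1 1 1 1 1 1 1 1 1 1 1 1 1]
 [0 0 0 0 0 0 0 0 1 1 1 1 1 1 1 1 1 1 1 1 1 0 0]
 [0 0 0 0 0 0 1 1 1 1 1 0 1 1 1 1 1 1 1 0 0 0 0]
 [0 0 0 0 1 1 1 1 1 1 1 1 1 1 1 1 1 0 0 0 0 0 0]
 [0 0 0 1 1 1 1 1 1 1 1 1 1 1 1 0 0 0 0 0 0 0 0]
 [0 1 1 1 1 1 1 1 1 1 1 1 1 0 0 0 0 0 0 0 0 0 0]
 [1 1 1 1 1 1 1 1 1 1 1 0 0 0 0 0 0 0 0 0 0 0 0]
 [0 1 1 1 1 1 1 1 1 1 0 0 0 0 0 0 0 0 0 0 0 0 0]
 [0 0 1 1 1 1 1 1 0 0 0 0 0 0 0 0 0 0 0 0 0 0 0]
 [0 0 1 1 1 1 0 0 0 0 0 0 0 0 0 0 0 0 0 0 0 0 0]
 [0 0 0 1 0 0 0 0 0 0 0 0 0 0 0 0 0 0 0 0 0 0 0]]
model px [247.84816289 213.96779062] [297.60924673 150.68894748]
```

Emit:
{"fn": "jog_arm", "kwargs": {
  "increments": [
    [2,1.08,-0.07,0,0,0,0],
    [2,1.08,-0.07,0,0,0,0],
    [2,1.08,-0.07,0,0,0,0],
    [2,1.08,-0.07,0,0,0,0],
    [2,1.08,-0.07,0,0,0,0],
    [2,1.08,-0.07,0,0,0,0],
    [2,0,0,0,0,0,0],
    [2,0,0,0,0,0,0]
  ]
}}

```text
t: 39.75
tool_pos: [0.5356, 0.0802, 0.2049]
tool_rot: [0.249, 0.056, 0.967, -0.021]
ft_force: [-0.7, -0.3, -0.6]
finger_gap: 0.0247
grasp_force: 77.6
```

```bash
python3 - <<'E'
from e import *
o=pose(); t=grab("top")
A,c,m=comps(t["image"],[5,130,120],[20,255,255],(225,150,275,260),mina=20)[0]; print(hole(m),cv2.boundingRect(m)); print(tip(1),comps(t["image"],[0,100,70],[8,255,255],(235,165,285,215),mina=1)[:2])
e=o["tool_pos"]+.0657*SX+.0055*SY+np.array([0,0,.05]); print(proj(t,e),"tip px",proj(t,[.6119,.0772,.2307]),"tip-eye",(np.array([.6119,.0772,.2307])-e)@np.c_[SX,SY,[0,0,1]])
E
```

```text
t 39.75 tcp [0.5356 0.0802 0.2049] z [ 0.48  -0.068 -0.875] y [ 0.118  0.993 -0.013] gap 0.0247 F [-0.7 -0.3 -0.6] grip 77.55392386112362 j [ 0.08  0.28  2.1  -0.38  0.29 -1.04]
[(40.0, 248.4, 192.95), (3.0, 248.66666666666666, 202.33333333333334)] (243, 185, 13, 41)
[(39.8, 0.02, 9, -0.0738)] [(12, [249.7, 190.5], array([[0, 0, 0, ..., 0, 0, 0],
       [0, 0, 0, ..., 0, 0, 0],
       [0, 0, 0, ..., 0, 0, 0],
       ...,
       [0, 0, 0, ..., 0, 0, 0],
       [0, 0, 0, ..., 0, 0, 0],
       [0, 0, 0, ..., 0, 0, 0]], shape=(400, 640), dtype=uint8)), (1, [254.0, 186.0], array([[0, 0, 0, ..., 0, 0, 0],
       [0, 0, 0, ..., 0, 0, 0],
       [0, 0, 0, ..., 0, 0, 0],
       ...,
       [0, 0, 0, ..., 0, 0, 0],
       [0, 0, 0, ..., 0, 0, 0],
       [0, 0, 0, ..., 0, 0, 0]], shape=(400, 640), dtype=uint8))]
[248.59471058 192.68651467] tip px [250.29686426 190.29290505] tip-eye [ 1.04883745e-02 -2.25033298e-05 -2.41914839e-02]
```

Lined up, and the tip shows inside the eye. I'll thread it as before.

Emit:
{"fn": "jog_arm", "kwargs": {
  "increments": [
    [2,0.22,-0.02,-0.5,0,0,0],
    [2,0.22,-0.02,-0.5,0,0,0],
    [2,0.22,-0.02,-0.5,0,0,0],
    [2,0.22,-0.03,-0.5,0,0,0],
    [2,0.2,-0.02,-0.5,0,0,0],
    [2,0.2,-0.02,-0.4,0,0,0],
    [2,0,0,0,0,0,0]
  ]
}}

```text
t: 40.55
tool_pos: [0.5486, 0.0789, 0.1755]
tool_rot: [0.249, 0.056, 0.967, -0.021]
ft_force: [0.6, -0.1, -1.3]
finger_gap: 0.0253
grasp_force: 77.6
```

```bash
python3 - <<'E'
from e import *
o=pose(); t=grab("top")
A,c,m=comps(t["image"],[5,130,120],[20,255,255],(225,150,275,260),mina=20)[0]; print(hole(m),cv2.boundingRect(m)); print(tip(1),[x[:2] for x in comps(t["image"],[0,100,70],[8,255,255],(235,165,285,215),mina=2)])
E
```

```text
t 40.55 tcp [0.5486 0.0789 0.1755] z [ 0.479 -0.068 -0.875] y [ 0.118  0.993 -0.013] gap 0.0253 F [ 0.6 -0.1 -1.3] grip 77.5535782193765 j [ 0.07  0.35  2.1  -0.49  0.22 -0.93]
[(41.0, 250.8048780487805, 189.4878048780488), (2.0, 250.5, 199.0)] (246, 183, 11, 39)
[(40.6, 0.042, 13, -0.0749)] [(14, [249.1, 190.4])]
```

Emit:
{"fn": "jog_arm", "kwargs": {
  "increments": [
    [2,0.48,0.05,-0.5,0,0,0],
    [2,0.48,0.0,-0.5,0,0,0],
    [2,0.48,-0.05,-0.5,0,0,0],
    [2,0.48,-0.05,-0.5,0,0,0],
    [2,0.48,-0.05,-0.5,0,0,0],
    [2,0.4,-0.04,-0.4,0,0,0],
    [2,0,0,0,0,0,0]
  ]
}}

```text
t: 41.35
tool_pos: [0.577, 0.0775, 0.1467]
tool_rot: [0.25, 0.056, 0.967, -0.021]
ft_force: [-0.3, -0.2, 1.4]
finger_gap: 0.0246
grasp_force: 77.7
```

Emit:
{"fn": "jog_arm", "kwargs": {
  "increments": [
    [2,-0.35,0.03,-0.2,0,0,0],
    [2,-0.25,0.03,-0.2,0,0,0],
    [2,0,0,0,0,0,0],
    [2,0,0,0,0,0,0]
  ]
}}

```text
t: 41.75
tool_pos: [0.5706, 0.0782, 0.1435]
tool_rot: [0.25, 0.056, 0.966, -0.021]
ft_force: [-0.9, -0.2, 1.1]
finger_gap: 0.0246
grasp_force: 77.7
```

```bash
python3 - <<'E'
from e import *
pose(); print(tip(1))
t=grab("top"); d=grab("side")
a=t["image"][160:220,215:285]; u,v=proj(d,[.6119,.0772,.2007]).astype(int); b=d["image"][v-30:v+30,u-35:u+35]
save("p11",np.hstack([cv2.resize(a,(400,343),interpolation=cv2.INTER_CUBIC),cv2.resize(b,(400,343),interpolation=cv2.INTER_CUBIC)]))
E
```

```text
t 41.75 tcp [0.5706 0.0782 0.1435] z [ 0.481 -0.068 -0.874] y [ 0.118  0.993 -0.013] gap 0.0246 F [-0.9 -0.2  1.1] grip 77.71920250263065 j [ 0.07  0.43  2.09 -0.66  0.16 -0.76]
[(41.75, 0.043, 10, -0.0738)]
```

View pics/p11.png

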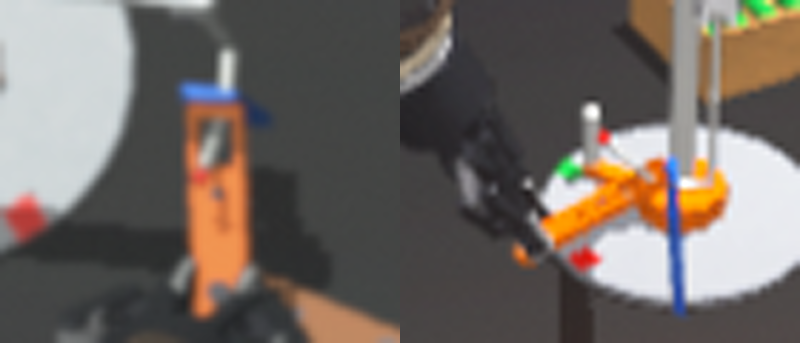

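The nose, with its red tip at top crop (202,175), goes up through the orange eye, and blue hangs behind at (210,93). I'll release.

Emit:
{"fn": "jog_arm", "kwargs": {
  "increments": [
    [2.7,0,0,0,0,0,0],
    [3.2,0,0,0,0,0,0],
    [4,0,0,0,0,0,0],
    [5,0,0,0,0,0,0],
    [6,0,0,0,0,0,0],
    [6,0,0,0,0,0,0],
    [6,0,0,0,0,0,0]
  ]
}}

```text
t: 42.6
tool_pos: [0.5705, 0.0781, 0.1432]
tool_rot: [0.25, 0.056, 0.967, -0.021]
ft_force: [0.3, 0.0, -0.3]
finger_gap: 0.0604
grasp_force: 0.0
```

Emit:
{"fn": "jog_arm", "kwargs": {
  "increments": [
    [6,-1,0.1,0.5,0,0,0],
    [6,-1.5,0.15,1,0,0,0],
    [6,-2,0.2,1,0,0,0],
    [6,-2,0.2,1,0,0,0],
    [6,-2,0.2,1,0,0,0],
    [6,-2,0.2,1,0,0,0],
    [6,0,0,0,0,0,0]
  ]
}}

```text
t: 43.3
tool_pos: [0.4634, 0.0889, 0.1993]
tool_rot: [0.25, 0.055, 0.966, -0.021]
ft_force: [0.3, -0.1, 0.7]
finger_gap: 0.06
grasp_force: 0.0
```

```bash
python3 - <<'E'
from e import *
pose(); swing(16,w=8.5)
t=grab("top"); d=grab("side")
for nm,lo,hi in(("blue",[103,90,60],[128,255,255]),("orange",[5,160,100],[20,255,255])):
    for A,c,m in comps(d["image"],lo,hi,(290,120,350,215),mina=6): print(nm,A,c,cv2.boundingRect(m))
    for A,c,m in comps(t["image"],lo,hi,(235,160,275,200),mina=4): print("top",nm,A,c,cv2.boundingRect(m))
E
```

```text
t 43.3 tcp [0.4634 0.0889 0.1993] z [ 0.481 -0.068 -0.874] y [ 0.118  0.993 -0.013] gap 0.06 F [ 0.3 -0.1  0.7] grip 0.0 j [ 0.12  0.2   2.25 -0.56  0.24 -0.82]
t 43.3 amp 0.0083 ctr 0.0271 res 0.0028 phase peak t 0.017781268050636595 x -0.0755 [0.015 0.019 0.021 0.033 0.033 0.033 0.033 0.033 0.033 0.033 0.033 0.021
 0.021 0.021 0.021 0.021]
blue 45 [328.5, 169.1] (326, 157, 6, 28)
top blue 29 [251.2, 173.2] (247, 172, 11, 4)
orange 121 [323.5, 168.4] (313, 158, 16, 30)
orange 98 [304.9, 204.1] (299, 194, 13, 20)
orange 38 [333.9, 165.4] (330, 160, 8, 10)
top orange 48 [258.1, 185.4] (255, 180, 8, 11)
top orange 15 [252.5, 177.5] (249, 177, 9, 3)
```

Both links hang. I'll move clear, let them settle and measure again.

Emit:
{"fn": "jog_arm", "kwargs": {
  "increments": [
    [6,-0.5,2,1,0,0,0],
    [6,0,2,1,0,0,0],
    [6,0,2,0,0,0,0],
    [6,0,2,0,0,0,0],
    [6,0,2,0,0,0,0],
    [6,0,0,0,0,0,0],
    [6,0,0,0,0,0,0],
    [6,0,0,0,0,0,0],
    [6,0,0,0,0,0,0],
    [6,0,0,0,0,0,0]
  ]
}}

```text
t: 45.2
tool_pos: [0.4606, 0.1881, 0.2182]
tool_rot: [0.25, 0.056, 0.966, -0.021]
ft_force: [-0.3, -0.2, -0.4]
finger_gap: 0.0598
grasp_force: 0.0
```

Emit:
{"fn": "jog_arm", "kwargs": {
  "increments": [
    [6,0,0,0,0,0,0],
    [6,0,0,0,0,0,0],
    [6,0,0,0,0,0,0],
    [6,0,0,0,0,0,0],
    [6,0,0,0,0,0,0],
    [6,0,0,0,0,0,0],
    [6,0,0,0,0,0,0],
    [6,0,0,0,0,0,0],
    [6,0,0,0,0,0,0],
    [6,0,0,0,0,0,0]
  ]
}}

```text
t: 46.2
tool_pos: [0.4605, 0.1887, 0.2182]
tool_rot: [0.25, 0.056, 0.967, -0.021]
ft_force: [0.4, -0.4, -0.3]
finger_gap: 0.06
grasp_force: 0.0
```

```bash
python3 - <<'E'
from e import *
pose(); swing(16,w=8.5)
t=grab("top"); d=grab("side")
for nm,lo,hi in(("blue",[103,90,60],[128,255,255]),("orange",[5,160,100],[20,255,255])):
    for A,c,m in comps(d["image"],lo,hi,(290,120,350,215),mina=6): print(nm,A,c,cv2.boundingRect(m))
    for A,c,m in comps(t["image"],lo,hi,(165,145,275,215),mina=4):
        print("top",nm,A,c,cv2.boundingRect(m))
        if nm=="orange" and A>200:
            ys,xs=np.nonzero(m); P=np.array([plane(t,a,b,.026) for a,b in zip(xs,ys)]); w=P-C; k=np.hypot(w[:,0],w[:,1])>.045; print("arm ang",np.arctan2(w[k,1].mean(),w[k,0].mean()))
# hung link vertical extents: px of expected top/bottom at hook
for z in(.197,.077): print(z,proj(d,[.652,.0735,z]),proj(t,[.652,.0735,z]))
E
```

```text
t 46.2 tcp [0.4605 0.1887 0.2182] z [ 0.48  -0.068 -0.874] y [ 0.118  0.993 -0.013] gap 0.06 F [ 0.4 -0.4 -0.3] grip 0.0 j [ 0.38  0.22  2.14 -0.65  0.41 -0.52]
t 46.2 amp 0.0063 ctr 0.0272 res 0.0021 phase peak t -0.3386953769524193 x -0.0754 [0.033 0.033 0.033 0.027 0.031 0.027 0.021 0.021 0.021 0.021 0.027 0.021
 0.027 0.033 0.033 0.033]
blue 44 [330.2, 171.8] (329, 158, 3, 28)
top blue 42 [253.3, 174.7] (246, 172, 18, 7)
orange 122 [324.9, 167.7] (313, 158, 17, 28)
orange 98 [304.9, 204.2] (299, 194, 13, 20)
orange 31 [334.5, 165.1] (332, 160, 6, 10)
top orange 64 [205.1, 176.6] (200, 171, 14, 10)
top orange 14 [258.0, 179.5] (255, 178, 8, 4)
top orange 7 [250.1, 178.3] (248, 178, 5, 2)
top orange 5 [196.8, 179.6] (196, 179, 3, 2)
0.197 [326.26273227 160.64261156] [253.33703111 178.64833288]
0.077 [325.81594029 183.45859437] [258.61095312 184.808064  ]
```

Emit:
{"fn": "jog_arm", "kwargs": {
  "increments": [
    [6,-1,3,0.5,0,0,0],
    [6,-1,3,0.5,0,0,0],
    [6,-1,3,0,0,0,0],
    [6,-1,3,0,0,0,0],
    [6,-1,3,0,0,0,0],
    [6,-1,3,0,0,0,0],
    [6,-1,3,0,0,0,0],
    [6,-1,3,0,0,0,0],
    [6,0,0,0,0,0,0],
    [6,0,0,0,0,0,0]
  ]
}}

```text
t: 48.1
tool_pos: [0.3801, 0.4288, 0.2278]
tool_rot: [0.249, 0.055, 0.967, -0.021]
ft_force: [0.1, -0.6, 0.0]
finger_gap: 0.0599
grasp_force: 0.0
```

Emit:
{"fn": "jog_arm", "kwargs": {
  "increments": [
    [6,0,0,0,0,0,0],
    [6,0,0,0,0,0,0],
    [6,0,0,0,0,0,0],
    [6,0,0,0,0,0,0],
    [6,0,0,0,0,0,0],
    [6,0,0,0,0,0,0],
    [6,0,0,0,0,0,0],
    [6,0,0,0,0,0,0],
    [6,0,0,0,0,0,0],
    [6,0,0,0,0,0,0]
  ]
}}

```text
t: 49.1
tool_pos: [0.3805, 0.4287, 0.2282]
tool_rot: [0.25, 0.056, 0.967, -0.021]
ft_force: [0.3, -0.1, -0.6]
finger_gap: 0.0601
grasp_force: 0.0
```

Emit:
{"fn": "jog_arm", "kwargs": {
  "increments": [
    [6,0,0,0,0,0,0],
    [6,0,0,0,0,0,0],
    [6,0,0,0,0,0,0],
    [6,0,0,0,0,0,0],
    [6,0,0,0,0,0,0],
    [6,0,0,0,0,0,0],
    [6,0,0,0,0,0,0],
    [6,0,0,0,0,0,0],
    [6,0,0,0,0,0,0],
    [6,0,0,0,0,0,0]
  ]
}}

```text
t: 50.1
tool_pos: [0.3805, 0.4287, 0.2282]
tool_rot: [0.25, 0.056, 0.967, -0.021]
ft_force: [-0.7, 0.4, -0.3]
finger_gap: 0.0598
grasp_force: 0.0
```

Emit:
{"fn": "jog_arm", "kwargs": {
  "increments": [
    [6,0,0,0,0,0,0],
    [6,0,0,0,0,0,0],
    [6,0,0,0,0,0,0],
    [6,0,0,0,0,0,0],
    [6,0,0,0,0,0,0],
    [6,0,0,0,0,0,0],
    [6,0,0,0,0,0,0],
    [6,0,0,0,0,0,0],
    [6,0,0,0,0,0,0],
    [6,0,0,0,0,0,0]
  ]
}}

```text
t: 51.1
tool_pos: [0.3805, 0.4287, 0.2282]
tool_rot: [0.25, 0.056, 0.967, -0.021]
ft_force: [0.4, -0.7, -0.5]
finger_gap: 0.06
grasp_force: 0.0
```

```bash
python3 - <<'E'
from e import *
pose(); swing(16,w=8.5)
for k in range(2):
    t=grab("top"); d=grab("side")
    for nm,lo,hi in(("blue",[103,90,60],[128,255,255]),("orange",[5,150,100],[22,255,255])):
        for A,c,m in comps(d["image"],lo,hi,(315,120,350,215),mina=6): print(nm,A,c,cv2.boundingRect(m))
for A,c,m in comps(t["image"],[6,120,120],[22,255,255],(165,145,245,210),mina=50):
    ys,xs=np.nonzero(m); P=np.array([plane(t,a,b,.026) for a,b in zip(xs,ys)]); w=P-C; k=np.hypot(w[:,0],w[:,1])>.045; print("arm ang",np.arctan2(w[k,1].mean(),w[k,0].mean()))
E
```

```text
t 51.1 tcp [0.3805 0.4287 0.2282] z [ 0.48  -0.068 -0.875] y [ 0.118  0.993 -0.013] gap 0.06 F [ 0.4 -0.7 -0.5] grip 0.0 j [ 0.92  0.37  1.86 -0.66  0.76 -0.08]
t 51.1 amp 0.143 ctr 0.0245 res 0.0264 phase peak t -0.05842962650517953 x -0.0754 [ 0.033 -0.018 -0.082 -0.122 -0.128 -0.104 -0.065 -0.01   0.033  0.076
  0.107  0.136  0.158  0.156  0.147  0.113]
blue 44 [329.0, 171.7] (328, 158, 3, 28)
orange 129 [324.4, 168.6] (315, 158, 14, 31)
orange 41 [334.0, 165.4] (331, 160, 7, 10)
orange 8 [333.5, 159.5] (333, 158, 2, 4)
blue 40 [329.6, 173.1] (329, 160, 3, 29)
orange 132 [325.0, 170.5] (315, 158, 14, 35)
orange 22 [334.5, 166.1] (332, 161, 6, 9)
orange 14 [333.3, 160.8] (332, 158, 3, 6)
arm ang 2.423220831460644
```

Something set the hook swinging (0.14 rad) while the arm was far from it. I'll stop it again with a touch at the nose, then steady the links.

Emit:
{"fn": "jog_arm", "kwargs": {
  "increments": [
    [8.5,1.4,-3.4,0,0,0,0],
    [8.5,1.4,-3.4,0,0,0,0],
    [8.5,1.4,-3.4,0,0,0,0],
    [8.5,1.4,-3.4,0,0,0,0],
    [8.5,1.4,-3.4,0,0,0,0],
    [8.5,1.4,-3.4,0,0,0,0],
    [8.5,1.4,-3.4,0,0,0,0],
    [8.5,1.4,-3.4,0,0,0,0],
    [8.5,1.4,-3.4,0,0,0,0],
    [8.5,1.4,-3.4,0,0,0,0]
  ]
}}

```text
t: 53.1
tool_pos: [0.521, 0.0871, 0.2285]
tool_rot: [0.25, 0.056, 0.966, -0.021]
ft_force: [0.9, 0.1, -0.4]
finger_gap: 0.0847
grasp_force: 0.0
```

Emit:
{"fn": "jog_arm", "kwargs": {
  "increments": [
    [8.5,0.5,-0.2,0,0,0,0],
    [8.5,0,0,0,0,0,0],
    [8.5,0,0,0,0,0,0]
  ]
}}

```text
t: 53.4
tool_pos: [0.5251, 0.0872, 0.2281]
tool_rot: [0.249, 0.056, 0.967, -0.021]
ft_force: [0.2, -0.4, -0.7]
finger_gap: 0.0849
grasp_force: 0.0
```

```bash
python3 - <<'E'
from e import *
pose(); swing(12,w=8)
E
```

```text
t 53.4 tcp [0.5251 0.0872 0.2281] z [ 0.48  -0.068 -0.875] y [ 0.118  0.993 -0.013] gap 0.0849 F [ 0.2 -0.4 -0.7] grip 0.0 j [ 0.1   0.23  2.08 -0.34  0.35 -1.07]
t 53.4 amp 0.1354 ctr 0.0222 res 0.0051 phase peak t 0.01146141408222765 x -0.0747 [ 0.167  0.151  0.13   0.085  0.033 -0.018 -0.059 -0.093 -0.11  -0.104
 -0.082 -0.047]
```

Emit:
{"fn": "jog_arm", "kwargs": {
  "force": 20,
  "increments": [
    [8.5,1.8,-0.22,0,0,0,0],
    [8.5,1.8,-0.22,0,0,0,0],
    [8.5,1.8,-0.22,0,0,0,0],
    [8.5,1.8,-0.21,0,0,0,0],
    [8.5,1.8,-0.21,0,0,0,0],
    [6,0,0,0,0,0,0],
    [4,0,0,0,0,0,0],
    [2.5,0,0,0,0,0,0],
    [1.2,0,0,0,0,0,0],
    [0,0,0,0,0,0,0]
  ]
}}

```text
t: 55.0
tool_pos: [0.6151, 0.076, 0.2284]
tool_rot: [0.25, 0.056, 0.966, -0.021]
ft_force: [0.1, 0.0, 0.5]
finger_gap: 0.0118
grasp_force: 0.0
```

Emit:
{"fn": "jog_arm", "kwargs": {
  "increments": [
    [0,0,0,0,0,0,0],
    [0,0,0,0,0,0,0],
    [0,0,0,0,0,0,0],
    [0,0,0,0,0,0,0],
    [0,0,0,0,0,0,0],
    [0,0,0,0,0,0,0],
    [0,0,0,0,0,0,0],
    [0,0,0,0,0,0,0],
    [0,0,0,0,0,0,0],
    [0,0,0,0,0,0,0]
  ]
}}

```text
t: 56.0
tool_pos: [0.6151, 0.076, 0.229]
tool_rot: [0.25, 0.056, 0.966, -0.021]
ft_force: [-6.6, 0.1, 8.0]
finger_gap: 0.0001
grasp_force: 5.8
```

Emit:
{"fn": "jog_arm", "kwargs": {
  "increments": [
    [0,0,0,0,0,0,0],
    [0,0,0,0,0,0,0],
    [0,0,0,0,0,0,0],
    [0,0,0,0,0,0,0],
    [0,0,0,0,0,0,0],
    [0,0,0,0,0,0,0],
    [0,0,0,0,0,0,0],
    [0,0,0,0,0,0,0],
    [0,0,0,0,0,0,0],
    [0,0,0,0,0,0,0]
  ]
}}

```text
t: 57.0
tool_pos: [0.6151, 0.076, 0.229]
tool_rot: [0.25, 0.056, 0.966, -0.021]
ft_force: [-6.7, 1.0, 8.5]
finger_gap: -0.0
grasp_force: 5.8
```

```bash
python3 - <<'E'
from e import *
pose()
for k in range(5):
    t=grab("top"); d=grab("side")
    print([ (A,c) for A,c,m in comps(t["image"],[103,90,60],[128,255,255],(235,160,275,200),mina=4)],[ (A,c) for A,c,m in comps(d["image"],[103,90,60],[128,255,255],(315,140,350,215),mina=4)])
E
```

```text
t 57.0 tcp [0.6151 0.076  0.229 ] z [ 0.481 -0.068 -0.874] y [ 0.118  0.993 -0.013] gap -0.0 F [-6.7  1.   8.5] grip 5.791412517428398 j [ 0.06  0.35  1.9  -0.24  0.41 -1.2 ]
[(58, [258.6, 175.7])] [(55, [330.2, 174.0])]
[(46, [254.8, 174.8])] [(48, [330.0, 171.4])]
[(29, [251.7, 173.7])] [(47, [329.5, 168.9])]
[(30, [251.6, 173.8])] [(46, [329.9, 170.3])]
[(47, [255.2, 175.2])] [(55, [330.2, 172.9])]
```

Emit:
{"fn": "jog_arm", "kwargs": {
  "increments": [
    [3,-0.5,0,0.5,0,0,0],
    [6,0,0,0,0,0,0],
    [8.5,0,0,0,0,0,0],
    [8.5,0.6,-0.03,-0.8,0,0,0],
    [8.5,0.7,-0.04,-1.0,0,0,0],
    [5,0,0,0,0,0,0],
    [3,0,0,0,0,0,0],
    [1.5,0,0,0,0,0,0],
    [0.8,0,0,0,0,0,0],
    [0,0,0,0,0,0,0]
  ]
}}

```text
t: 58.5
tool_pos: [0.6235, 0.0752, 0.2155]
tool_rot: [0.25, 0.056, 0.966, -0.021]
ft_force: [-0.5, 0.4, 0.8]
finger_gap: 0.0048
grasp_force: 19.5
```

Emit:
{"fn": "jog_arm", "kwargs": {
  "increments": [
    [0,0,0,0,0,0,0],
    [0,0,0,0,0,0,0],
    [0,0,0,0,0,0,0],
    [0,0,0,0,0,0,0],
    [0,0,0,0,0,0,0],
    [0,0,0,0,0,0,0],
    [0,0,0,0,0,0,0],
    [0,0,0,0,0,0,0],
    [0,0,0,0,0,0,0],
    [0,0,0,0,0,0,0]
  ]
}}

```text
t: 59.5
tool_pos: [0.6236, 0.0752, 0.2154]
tool_rot: [0.25, 0.056, 0.966, -0.021]
ft_force: [-3.7, 0.8, 6.1]
finger_gap: 0.0044
grasp_force: 19.9
```

Emit:
{"fn": "jog_arm", "kwargs": {
  "increments": [
    [0,0,0,0,0,0,0],
    [0,0,0,0,0,0,0],
    [0,0,0,0,0,0,0],
    [0,0,0,0,0,0,0],
    [0,0,0,0,0,0,0],
    [0,0,0,0,0,0,0],
    [0,0,0,0,0,0,0],
    [0,0,0,0,0,0,0],
    [0,0,0,0,0,0,0],
    [0,0,0,0,0,0,0]
  ]
}}

```text
t: 60.5
tool_pos: [0.6236, 0.0752, 0.2154]
tool_rot: [0.25, 0.056, 0.966, -0.021]
ft_force: [-3.4, -0.3, 5.0]
finger_gap: 0.0045
grasp_force: 19.9
```

Emit:
{"fn": "jog_arm", "kwargs": {
  "increments": [
    [0,0,0,0,0,0,0],
    [0,0,0,0,0,0,0],
    [0,0,0,0,0,0,0],
    [0,0,0,0,0,0,0],
    [0,0,0,0,0,0,0],
    [0,0,0,0,0,0,0],
    [0,0,0,0,0,0,0],
    [0,0,0,0,0,0,0],
    [0,0,0,0,0,0,0],
    [0,0,0,0,0,0,0]
  ]
}}

```text
t: 61.5
tool_pos: [0.6236, 0.0752, 0.2154]
tool_rot: [0.25, 0.056, 0.966, -0.021]
ft_force: [-2.9, -0.0, 5.5]
finger_gap: 0.0046
grasp_force: 19.9
```

```bash
cat >> e.py <<'E'
def links(n=8):
    for k in range(n):
        d=grab("side"); m=comps(d["image"],[103,90,60],[128,255,255],(315,140,350,225),mina=4); q=comps(d["image"],[5,160,100],[20,255,255],(315,165,350,225),mina=4)
        f=lambda s:(s[0][0],s[0][1],cv2.boundingRect(s[0][2])) if s else None
        print(get_obs()["t"],f(m),f(q))
E
python3 - <<'E'
from e import *
pose(); links()
E
```

```text
t 61.5 tcp [0.6236 0.0752 0.2154] z [ 0.48  -0.068 -0.874] y [ 0.118  0.993 -0.013] gap 0.0046 F [-2.9 -0.   5.5] grip 19.91825133562088 j [ 0.05  0.38  1.9  -0.26  0.38 -1.19]
61.55 (52, [330.1, 172.2], (329, 158, 3, 29)) (56, [326.6, 172.1], (322, 165, 7, 22))
61.6 (52, [330.1, 172.2], (329, 158, 3, 29)) (56, [326.6, 172.1], (322, 165, 7, 22))
61.65 (52, [330.1, 172.2], (329, 158, 3, 29)) (56, [326.6, 172.1], (322, 165, 7, 22))
61.7 (52, [330.1, 172.2], (329, 158, 3, 29)) (56, [326.6, 172.1], (322, 165, 7, 22))
61.75 (52, [330.1, 172.2], (329, 158, 3, 29)) (56, [326.6, 172.1], (322, 165, 7, 22))
61.8 (52, [330.1, 172.2], (329, 158, 3, 29)) (56, [326.6, 172.1], (322, 165, 7, 22))
61.85 (52, [330.1, 172.2], (329, 158, 3, 29)) (56, [326.6, 172.1], (322, 165, 7, 22))
61.9 (52, [330.1, 172.2], (329, 158, 3, 29)) (56, [326.6, 172.1], (322, 165, 7, 22))
```

Everything is still. I'll release, back away along the hook's plane and check.

Emit:
{"fn": "jog_arm", "kwargs": {
  "increments": [
    [0.8,0,0,0,0,0,0],
    [1.2,0,0,0,0,0,0],
    [2,0,0,0,0,0,0],
    [4,0,0,0,0,0,0],
    [6,0,0,0,0,0,0],
    [8.5,-1,0.11,0.5,0,0,0],
    [8.5,-2,0.22,1,0,0,0],
    [8.5,-2,0.22,1,0,0,0],
    [8.5,-3,0.33,0.5,0,0,0],
    [8.5,-3,0.33,0,0,0,0]
  ]
}}

```text
t: 62.9
tool_pos: [0.5121, 0.0873, 0.2461]
tool_rot: [0.25, 0.056, 0.966, -0.021]
ft_force: [-0.5, 0.2, 0.5]
finger_gap: 0.085
grasp_force: 0.0
```

Emit:
{"fn": "jog_arm", "kwargs": {
  "increments": [
    [8.5,-2,0.2,0,0,0,0],
    [8.5,0,0,0,0,0,0],
    [8.5,0,0,0,0,0,0]
  ]
}}

```text
t: 63.2
tool_pos: [0.4936, 0.0894, 0.2459]
tool_rot: [0.25, 0.056, 0.966, -0.021]
ft_force: [0.4, 0.4, 0.4]
finger_gap: 0.0852
grasp_force: 0.0
```

```bash
python3 - <<'E'
from e import *
pose(); swing(14,w=8); links(2)
t=grab("top")
for A,c,m in comps(t["image"],[6,120,120],[22,255,255],(165,145,245,210),mina=50):
    ys,xs=np.nonzero(m); P=np.array([plane(t,a,b,.026) for a,b in zip(xs,ys)]); w=P-C; k=np.hypot(w[:,0],w[:,1])>.045; print("arm ang",np.arctan2(w[k,1].mean(),w[k,0].mean()))
E
```

```text
t 63.2 tcp [0.4936 0.0894 0.2459] z [ 0.481 -0.068 -0.874] y [ 0.118  0.993 -0.012] gap 0.0852 F [0.4 0.4 0.4] grip 0.0 j [ 0.11  0.16  2.12 -0.33  0.38 -1.07]Traceback (most recent call last):
  File "<stdin>", line 2, in <module>
  File "m.py", line 20, in swing
    o=[x for x in tip(n) if x[1] is not None]
                  ~~~^^^
  File "m.py", line 10, in tip
    t=get_obs()["t"]; d=grab("top")
                        ~~~~^^^^^^^
  File "h.py", line 5, in grab
    d=imaging.get_image(n); return d
ValueError: 200 camera calls are used up
```

The camera calls are used up. The hook was still when I released it, and the same release left it still before. I'm handing in now.

```bash
python3 -c "
from rig import r
print(r.close_job())"
```

```text
the job is handed in; nothing more can be done
None
```

I handed the job in at about 63 s: the collar is turned to green (last measured about 0.02 rad from the mark) and the orange and blue links hang on the hook. Both links were still while I held the hook, but I couldn't check the hook after letting go because the camera calls had run out. It had started swinging by itself once before that (about 0.14 rad), and I stopped it again with a touch.

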